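# Fit the retaining ring that holds a microscope's focusing collar

### The job

The focusing collar is back on the inclined tube of the microscope head: secure it with the steel retaining ring that lies on the blue mat. Take the circlip pliers from their rack, open the ring by its two eyes, slide it over the end of the tube down to the black collar and let it close fully into the groove there, all round. Then stand the pliers back upright in the rack's slot, and leave the other things where they are.

Things in the scene. Friction and masses are not known exactly. Their poses are not given: they have to be found in the camera images.
- pliers: External circlip pliers, blue handles, 168 mm long, 105 g, upright in the rack, tips down. Origin: centre of the dark joint block, 34 (x) x 46 (y) x 16 (z) mm. z from the tips to the handles, y the line along which the handles close and the tips spread. Each half turns on its own rivet at y +-14 mm. The jaws do not cross: squeezing the handles spreads the tips, up to a stop.
- pliers_grip (a point): Where to squeeze, 60 mm above the joint. Rubber-sleeved handles, 18 mm deep (x), z +31 to +86 mm, bowed: outer faces 54 mm apart relaxed, about 26 mm at the stop. Spring 10 N per handle at first, so a light squeeze carries them; with the ring on, 20 to 25 N at the stop. Between flat fingers the pliers creep about 2 mm tips-ward while being squeezed to the stop.
- pliers_tips (a point): Midway between the two tips, 75 mm below the joint, level with their flat ends. Each tip is a block 14 (x) x 9 (y) mm with a round pin, 4 mm diameter, 7 mm out of its flat end. Pins at y +-14.5 mm relaxed, +-33 mm at the stop (jaws then 76 mm wide), where they splay outwards and hold the ring. Pressed against the collar, the ring comes up to the flat ends, square to the pliers.
- pliers_left (a joint): How far the pliers are squeezed (turn of one half about its rivet), rad: 0 relaxed, 0.03 when the pins stand as far apart as the relaxed ring's eyes, 0.242 at the stop. The other half moves by the same amount.
- ring: External retaining ring, bright steel, 50 g, 5 mm thick, flat on the mat. Origin: centre of its underside; z its axis, up; gap and eyes at its -x side. Relaxed inner diameter 55.4 mm, band 8 mm wide. Opened to the pliers' stop, a 59.8 mm bar passes with about 1.5 mm to spare all round if its axis is 28 mm from the plane of the pins.
- ring_eyes (a point): Midway between the ring's two eyes, 33 mm from its origin along -x, at its underside. Each eye is a 17 mm lug with a 10 mm square hole right through; relaxed hole centres 16.8 mm either side of this point along y. At the pliers' stop the pins sit in the holes' outer corners. As the ring closes on the groove its eyes move 5 mm outwards from the tube; the holes leave 3 mm play each way.
- ring_left (a joint): Opening of the ring's arm on its +y side (turn about a point near the ring's back), rad: 0 relaxed, 0.01 to 0.03 in the groove, 0.14 or more riding on the tube's full diameter, 0.19 to 0.22 with the pliers at their stop. Spring 1.3 N m/rad.
- ring_right (a joint): The same for the arm on its -y side.
- groove (a point): On the inclined tube's axis, in the plane of the black collar's top face, where the ring's underside rests; 155 mm above the table. z: along the tube to its open end, leaning 30 degrees to the head's -x (roughly to the robot); y: level. Groove 55.8 mm diameter from z 0 to 7 mm, land 59.8 mm from 7 to 13. Collar: top face 67 mm diameter, then a step 2.5 mm lower (clear of the pins), 84 mm diameter.
- tube_end (a point): Centre of the tube's open end, 17 mm along z from the groove point; the same axes. From 13 to 17 mm the tube is chamfered down to 53 mm diameter. Nothing stands beyond the end.
- head: The microscope head with its cradle, 170 x 130 mm plate, fixed to the table. Origin on the table; the groove point is at (-30, 0, 155) mm of its frame.
- rack: Aluminium tool rack, fixed: plate 72 (x) x 160 (y) mm with its top at 85 mm, on two end walls. Two short driver handles stand in it at (22, +-58) mm, up to 115 mm high. Origin on the table, below the slot's centre.
- rack_slot (a point): Centre of the rack's slot at the plate's top. Slot through the 8 mm plate, 64 mm long along y, 26 mm wide along x, 77 mm free below. The relaxed jaws (50 mm wide at most, tips 14 mm deep) pass through it; the pliers' joint block rests on the plate, their origin 8 mm above this point.
- mat: Blue service mat 170 x 170 x 10 mm, fixed to the table, with a slot right through it, 10 mm wide and 96 mm long, under the ring's eyes, along the line between them: the pins can pass through the eyes into it. Origin under the mat's centre.
- eyepiece_a: Bystander: black eyepiece standing on its sleeve, 42 mm diameter, 58 mm tall. Origin under its centre.
- eyepiece_b: Bystander: a second black eyepiece like the first.
- objective: Bystander: steel objective lens with a yellow band, 33 mm diameter, 56 mm tall. Origin under its centre.
- dishes: Bystander: stack of three clear culture dishes, 90 mm diameter, 39 mm tall. Origin under its centre.
- lens_cleaner: Bystander: white bottle with a blue cap, 54 mm diameter, 130 mm tall. Origin under its centre.
- tip_box: Bystander: blue pipette tip box with a pale lid, 123 x 83 x 70 mm. Origin under its centre.
- screwdriver: Bystander: orange screwdriver lying on the table, 160 mm long along its x. Origin under its middle.
Not all that is in view belongs to the job. What is shaped like the head but green or orange is not meant. What is shaped like the pliers but pink is not meant.

How it is judged (in metres and radians):
On the way, in this order (a step that is already met when the one before it is completed fails the run):
1. the ring hangs on the pliers' tips, spread and lifted off the mat (height (world z) of ring above 0.03 m and contact force between pliers and ring above 0.5 N and value of joint each of ring_left, ring_right above 0.1 rad), for 0.2 s.
2. held open by the pliers, the ring is round the tube's end (z of ring in the frame of groove between -0.004 and 0.011 m and x of ring in the frame of groove between -0.012 and 0.012 m and y of ring in the frame of groove between -0.012 and 0.012 m and contact force between pliers and ring above 0.5 N and value of joint each of ring_left, ring_right above 0.1 rad), for 0.1 s.
3. the ring has closed into the groove (z of ring in the frame of groove between -0.002 and 0.0035 m and x of ring in the frame of groove between -0.003 and 0.003 m and y of ring in the frame of groove between -0.003 and 0.003 m and angle between the z axis of ring and the z axis of groove, either way round below 0.09 rad and value of joint each of ring_left, ring_right below 0.07 rad), for 0.2 s.
At the end, for the whole second after the job is handed in: Ring in the groove: underside -2 to +3.5 mm from the collar, centred within 3 mm, square within 0.09 rad, both arms within 0.07 rad of relaxed. Pliers in the slot: within 20 mm of its centre, origin 88 to 98 mm high, upright within 0.12 rad. At rest; bystanders within 40 mm (all of step 3 and horizontal distance between pliers and rack_slot below 0.02 m and height (world z) of pliers between 0.088 and 0.098 m and angle between pliers's own z axis and vertical below 0.12 rad and linear speed of each of pliers, ring below 0.02 m/s); the robot touches nothing.
It fails at once if a bystander is moved by more than 40 mm (distance of any of eyepiece_a, eyepiece_b, objective, dishes, lens_cleaner, tip_box, screwdriver from where it was at the start of the episode above 0.04 m).
It also fails if it takes over 69 s, if anything falls off the work surface, if the arm or the gripper's body presses on something with over 40 N, if the wrist force passes 120 N, or if a joint passes its speed limit or range.

### The arm

A 6-joint arm with a two-finger parallel gripper is mounted at the origin on the work surface. World frame = base frame: x ahead of the robot, y to its left, z up, the work surface at z = 0. Lengths are in mm, angles in rad, forces in N, time in s.
With the tool pointing down it reaches from about 375 to 900 mm from the base axis. Payload 3.1 kg.
Tool frame: the origin (TCP) lies at the very end of the fingers, on their centre line; the grasp point (between the pads) lies 19 mm behind it; y points along the fingers, x is the direction in which the jaws open and shut, and the axes are right-handed (so a half turn about y gives the same grasp; the last joint's range is limited). The gripper opens to 87 mm and grips with 3 to 60 N. Pads are 19 mm wide; open, the fingers measure 117 mm over their backs; the gripper's body (75 mm by 190 mm) begins 51 mm behind the grasp point.
Start: joints at [1.022, 0.527, 1.433, -0, 1.181, -0.178], TCP at [225.851, 582.742, 222.548] pointing down, gripper open.
Joint ranges: [-3.08, 3.08], [-0.75, 2.2], [0.22, 2.44], [-1.43, 4.57], [0, 2.65], [-2.85, 2.85]. Speed limits (rad/s): [2.79, 2.79, 3.14, 3.14, 3.14, 3.14].

### API

Orientations are given as a 3x3 rotation matrix whose columns are the frame's x, y, z axes.
In Python, from workcell import telemetry, capture, manip, cut_out, tip_of gives the robot as it stands.
- The arm moves only by the shell command python3 -m creep 'ROWS' [FORCE]. ROWS is JSON, a list of rows, each a list of 5 numbers: the opening, from 0 (shut) to 1 (fully open), then the shift along the tool's x, y, z in cm, then the turn about the tool's y in rad. A call has 1 to 20 rows; each row is the pose to reach, as a shift and turn from the pose commanded when the call began, along the tool's axes at that moment; what a row does not reach only later rows make up. A row lasts 1/8 s, in which the tool goes at most 62.5 mm and 10.7 degrees, less where a joint would pass 70% of its speed; a pose out of reach is approached as far as the arm can. A call with a gripper value outside its range is refused whole. The fingers move at their own pace and stop on an object; FORCE is the grip in N (left out, the last holds). Time passes only in rows, so rows that repeat a pose let the fingers close. It gives the time, the measured TCP pose, the force and the opening at its end, in the units of the state.
- telemetry.read_state(): the state, without advancing time (a new reading comes with each control period).
- capture(name): name is "scene" or "top"; returns a dict with "image" (384x512x3 uint8, red, green, blue), "fx", "fy", "cx", "cy" (pixels), "xyz" and "rotation" of the camera in the world. Camera axes: x right, y up, looking along -z (the intrinsics and any distortion apply to the point x, -y, -z); pixel columns grow to the right and rows downward; lengths in mm; the calibration is good to about 2 mm. A picture is of the moment at which its call begins. There is no depth.
- manip.sign_off(): hands the job in, once; it reports no verdict.
Trained networks look in a picture, given as the dict that the camera call returned (one of the last four; its "shot" number tells which), for a name from the list of things; names that differ only in an ending like _2 or _b are one class to them, and where a whole thing is asked for, a point or a joint stands for the part that bears it (a point fixed in the world has none). Each returns a list of dicts, best first, with "conf" (0 to 1); they miss things now and then, are a little off and sometimes report something else, mostly with a low value. They report only what shows in the picture. A call takes as long as a camera call. They do not tell look-alikes from the thing itself.
- cut_out(target, picture): "mask" (384x512 bool, what is visible of it) and "at" ([column, row] in pixels, amid what is visible of it).
- tip_of(target, picture): "at" ([column, row] in pixels: a listed point, or the origin of a listed thing).
The state is a dict: "t": time; "joint_pos": joint angles; "qvel": joint speeds; "tau": joint torques, N m; "tcp_pos": TCP position; "eef_rot": TCP orientation; "force": force on the tool from outside, world axes, zero at the start; "moment": the same for the moment, N m; "width": finger opening in mm.
Only numpy, scipy, OpenCV 4.12 (cv2) and the standard library are available. Lean on these libraries where they do the work, as an engineer would, in place of code of your own. Each camera call takes 0.05 s, during which the arm holds its last target.

## Working session

There is one attempt and no reset: what is moved stays moved. The work goes in short steps, Python scripts to look and compute and a shell command to move; the robot and the scene stay as the last step left them, time stands still between calls to the robot, and variables do not carry over. Pictures are saved under pics/ and viewed, and the job is handed in when it is done.

```bash
ls; mkdir -p pics; python3 - <<'E'
from workcell import telemetry, capture
import cv2,numpy as np
print(telemetry.read_state())
for n in ("scene","top"):
    p=capture(n); print(n,p['fx'],p['fy'],p['cx'],p['cy'],p['xyz'],np.array(p['rotation']).round(3).tolist(),[k for k in p])
    cv2.imwrite(f'pics/{n}0.png',p['image'][:,:,::-1])
E
```

```text
pics
{'t': 0.0, 'joint_pos': array([ 1.02251613e+00,  5.28439425e-01,  1.43389602e+00, -1.32387104e-05,
        1.18141576e+00, -1.78433379e-01]), 'qvel': array([-0.00045054,  0.00063194,  0.00107219,  0.00136313,  0.00064961,
       -0.00064595]), 'tau': array([ 1.12576294e-03, -4.40028512e+01, -1.76597035e+01,  6.32883282e-02,
        5.80742606e-02, -1.77562965e-04]), 'tcp_pos': array([225.4680882 , 582.12570601, 221.59007602]), 'eef_rot': array([[ 3.61466730e-01, -1.11463050e-03, -9.32384342e-01],
       [ 9.32382583e-01, -1.84854301e-03,  3.61468258e-01],
       [-2.12645610e-03, -9.99997670e-01,  3.71075271e-04]]), 'force': array([0.60889682, 0.2907725 , 0.78780364]), 'moment': array([ 0.03733893, -0.00698407,  0.00699587]), 'width': 86.90106405108762}
scene 499.3441320522199 499.3441320522199 251.17340527628386 187.9566497778187 [1454.54160932  405.72657935 1046.61204989] [[-0.432, -0.598, 0.675], [0.902, -0.297, 0.314], [0.012, 0.744, 0.668]] ['image', 'fx', 'fy', 'cx', 'cy', 'xyz', 'rotation', 'shot']
top 356.75809122946947 356.75809122946947 255.57329317487404 189.04702667872854 [ 370.6088291   -24.2624602  1358.73551133] [[-0.021, 0.995, -0.098], [-1.0, -0.02, 0.009], [0.007, 0.098, 0.995]] ['image', 'fx', 'fy', 'cx', 'cy', 'xyz', 'rotation', 'shot']
```

View pics/scene0.png

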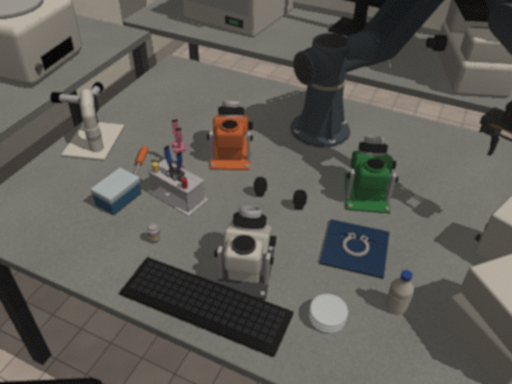

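View pics/top0.png

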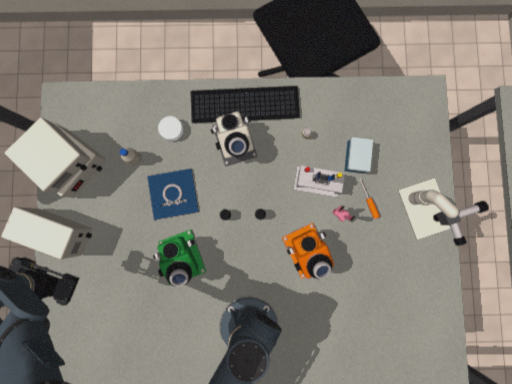

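The scene view shows three heads: white (247,245), green (371,175) and orange (231,138). The white one fits the description, since green and orange are excluded. There are two pliers: blue in the rack (175,165) and pink (178,135). The blue pair is meant. The ring is on the mat at (356,245), and in the top view at (173,192).

```bash
cat > h.py <<'E'
import numpy as np, cv2
from workcell import telemetry, capture, manip, cut_out, tip_of
def proj(p,X):
    R=np.array(p['rotation']); c=(np.atleast_2d(X)-p['xyz'])@R
    return np.c_[p['cx']+p['fx']*c[:,0]/-c[:,2], p['cy']-p['fy']*c[:,1]/-c[:,2]]
def ray(p,uv):
    d=np.array([(uv[0]-p['cx'])/p['fx'],-(uv[1]-p['cy'])/p['fy'],-1.])
    d=np.array(p['rotation'])@d; return np.array(p['xyz']),d/np.linalg.norm(d)
def tri(a,ua,b,ub):
    o1,d1=ray(a,ua);o2,d2=ray(b,ub)
    A=np.c_[d1,-d2]; s=np.linalg.lstsq(A,o2-o1,rcond=None)[0]
    q1=o1+s[0]*d1;q2=o2+s[1]*d2
    return (q1+q2)/2,np.linalg.norm(q1-q2)
def atz(p,uv,z):
    o,d=ray(p,uv); return o+d*(z-o[2])/d[2]
def crop(p,u,v,w,h,k,name):
    im=p['image'][max(0,v-h):v+h,max(0,u-w):u+w,::-1]
    cv2.imwrite(name,cv2.resize(im,None,fx=k,fy=k,interpolation=cv2.INTER_CUBIC))
E
python3 - <<'E'
from h import *
s=capture('scene');t=capture('top')
for n in ['pliers','pliers_grip','pliers_tips','ring','ring_eyes','groove','tube_end','head','rack','rack_slot','mat','eyepiece_a','objective','dishes','lens_cleaner','tip_box','screwdriver']:
    for nm,p in(('s',s),('t',t)):
        r=tip_of(n,p); print(n,nm,[(np.round(x['at'],1).tolist(),round(x['conf'],2)) for x in r[:4]])
crop(s,175,165,50,50,6,'pics/c_s_rack.png');crop(s,250,240,50,50,6,'pics/c_s_head.png')
crop(t,322,190,40,40,7,'pics/c_t_rack.png');crop(t,235,138,40,40,7,'pics/c_t_head.png')
E
```

```text
pliers s [([175.5, 172.8], 0.93), ([176.3, 146.2], 0.76)]
pliers t [([320.5, 178.3], 0.73), ([341.6, 215.8], 0.7)]
pliers_grip s [([177.4, 131.7], 0.7), ([173.7, 156.1], 0.58)]
pliers_grip t [([345.8, 212.7], 0.67), ([324.7, 175.8], 0.58)]
pliers_tips s [([178.3, 166.1], 0.65)]
pliers_tips t [([339.0, 212.8], 0.75)]
ring s [([352.8, 243.4], 0.69), ([354.4, 251.4], 0.42)]
ring t [([172.3, 191.4], 0.54)]
ring_eyes s [([180.5, 196.7], 0.72), ([355.4, 238.5], 0.66)]
ring_eyes t [([172.6, 202.1], 0.64)]
groove s [([373.2, 139.6], 0.88), ([228.8, 105.8], 0.74), ([247.3, 215.5], 0.68), ([358.6, 236.4], 0.55)]
groove t [([239.7, 143.8], 0.92), ([177.2, 275.1], 0.74), ([318.6, 269.3], 0.62), ([324.1, 178.8], 0.43)]
tube_end s [([232.7, 100.0], 0.9), ([250.3, 204.8], 0.82), ([374.5, 140.3], 0.65)]
tube_end t [([320.8, 268.7], 0.96), ([178.1, 276.5], 0.66), ([174.9, 132.5], 0.62), ([366.2, 199.7], 0.21)]
head s [([362.8, 187.2], 0.9), ([232.2, 147.7], 0.85), ([243.5, 262.3], 0.82), ([176.6, 174.9], 0.56)]
head t [([308.6, 256.7], 0.92), ([240.1, 144.1], 0.67), ([185.1, 264.0], 0.6)]
rack s [([1
[... 217 characters left out ...]
25), ([225.7, 214.5], 0.21)]
mat s [([356.4, 248.3], 0.67)]
mat t [([174.1, 192.5], 0.56)]
eyepiece_a s [([261.1, 196.1], 0.76), ([175.1, 172.0], 0.73), ([296.8, 206.4], 0.63)]
eyepiece_a t [([366.4, 199.8], 0.58), ([226.5, 216.0], 0.53), ([262.2, 216.2], 0.48), ([321.2, 177.4], 0.16)]
objective s [([154.4, 241.1], 0.47)]
objective t [([302.8, 135.5], 0.46)]
dishes s [([328.4, 318.1], 0.64)]
dishes t [([175.4, 131.2], 0.97)]
lens_cleaner s [([395.3, 304.6], 0.95), ([248.4, 261.6], 0.4)]
lens_cleaner t [([134.7, 158.9], 0.74)]
tip_box s [([120.6, 200.7], 0.6)]
tip_box t [([353.3, 156.7], 0.71), ([225.8, 215.8], 0.5)]
screwdriver s [([137.7, 165.0], 0.56)]
screwdriver t [([367.0, 199.5], 0.5)]
```

View pics/c_s_rack.png

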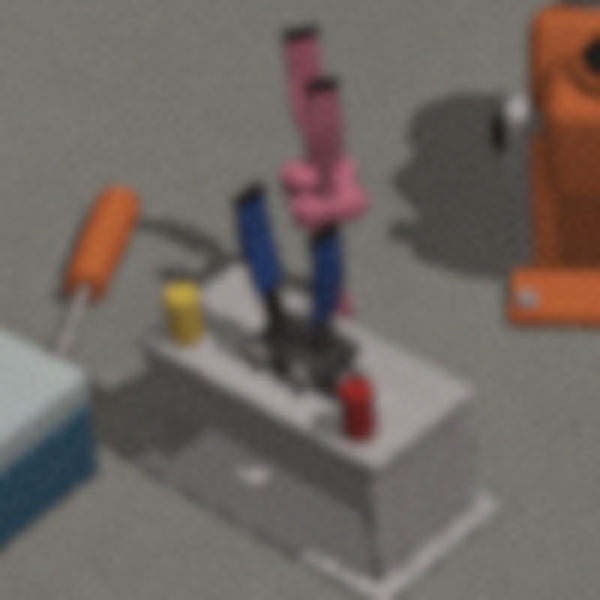

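View pics/c_t_rack.png

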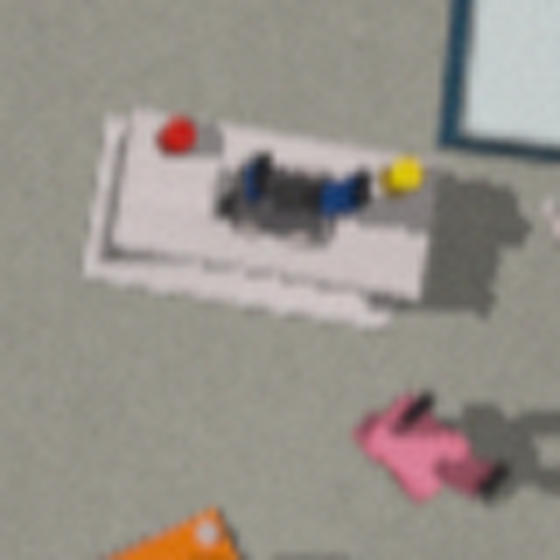

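View pics/c_s_head.png

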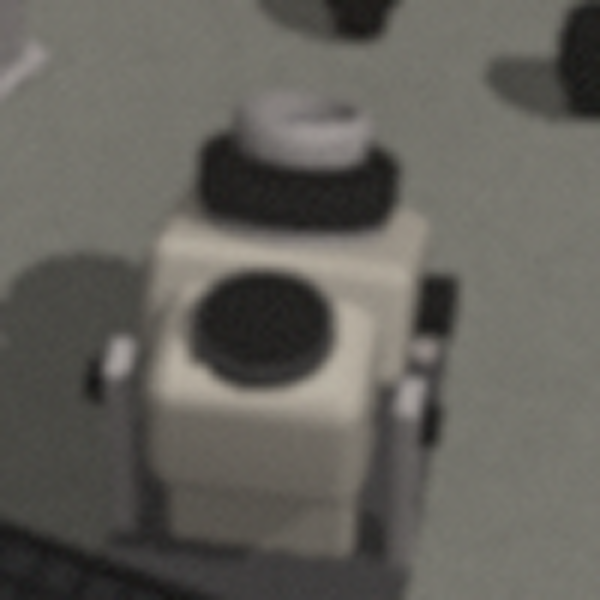

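View pics/c_t_head.png

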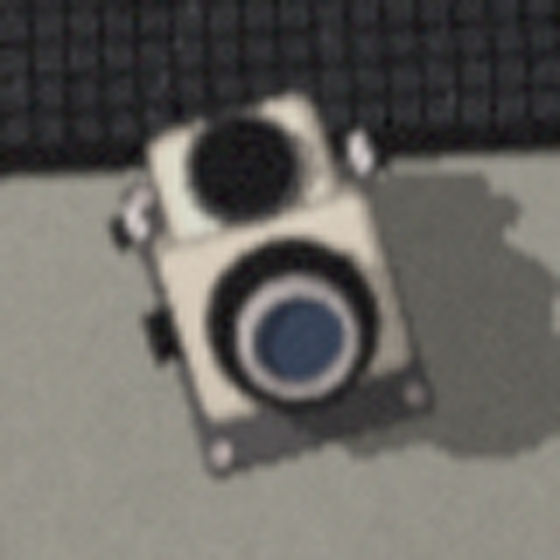

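The blue pliers stand in the rack (scene 175,165; top 321,178), and the pink pair stands apart behind it. The head that fits is the white one (top 237,140). Next I'll average several frames so I can measure at sub-pixel level.

```bash
python3 - <<'E'
from h import *
import pickle
out={}
for n in('scene','top'):
    L=[capture(n) for _ in range(8)]
    p=dict(L[-1]); p['image']=np.mean([x['image'].astype(float) for x in L],0).round().astype(np.uint8); out[n]=p
    print(n,np.ptp([x['xyz'] for x in L],axis=0))
pickle.dump(out,open('avg0.pkl','wb'))
s,t=out['scene'],out['top']
crop(t,174,195,32,32,9,'pics/r_t.png');crop(s,356,247,40,34,9,'pics/r_s.png')
crop(s,178,170,40,50,6,'pics/k_s.png');crop(t,320,180,35,20,11,'pics/k_t.png')
for n,uvs,uvt in(('rack_slot',(172,174.4),(320.6,181.4)),('grip',(173.7,156.1),(324.7,175.8)),('pliers',(175.5,172.8),(320.5,178.3)),('ring',(352.8,243.4),(172.3,191.4)),('eyes',(355.4,238.5),(172.6,202.1)),('groove',(247.3,215.5),(239.7,143.8)),('head',(243.5,262.3),(240.1,144.1)),('rack',(179.3,194.4),(318.2,181.4)),('tipbox',(120.6,200.7),(353.3,156.7)),('obj',(154.4,241.1),(302.8,135.5)),('dishes',(328.4,318.1),(175.4,131.2)),('lens',(395.3,304.6),(134.7,158.9)),('eyA',(261.1,196.1),(226.5,216)),('eyB',(296.8,206.4),(226.5,216)),('eyA',(261.1,196.1),(262.2,216)),('scr',(137.7,165),(367,199.5)),('pinkgrip',(177.4,131.7),(345.8,212.7))):
    X,e=tri(s,uvs,t,uvt); print(n,X.round(1),round(e,1))
E
```

```text
scene [0. 0. 0.]
top [0. 0. 0.]
rack_slot [ 523.8 -279.6   77.2] 16.7
grip [ 529.7 -271.4  155.6] 0.2
pliers [ 529.9 -270.1   93.2] 2.6
ring [500.5 274.3  22.8] 4.4
eyes [462.  275.    5.3] 8.5
groove [647.   18.2 149. ] 4.1
head [679.1  22.5   2.1] 6.1
rack [ 527.1 -273.3    4.2] 7.6
tipbox [ 623.3 -418.4   -2.9] 0.7
obj [ 713.7 -230.    -4.4] 10.5
dishes [737.3 279.4 -10.9] 14.8
lens [6.307e+02 4.257e+02 2.000e-01] 1.0
eyA [427.8  22.7  38.6] 112.1
eyB [405.1  73.9  -5. ] 5.2
eyA [399.8 -55.5 -19.4] 9.7
scr [ 458.  -467.    -2.6] 9.3
pinkgrip [ 402.8 -341.   138.1] 2.7
```

```bash
sleep 0
```

```text
(no output)
```

View pics/r_t.png

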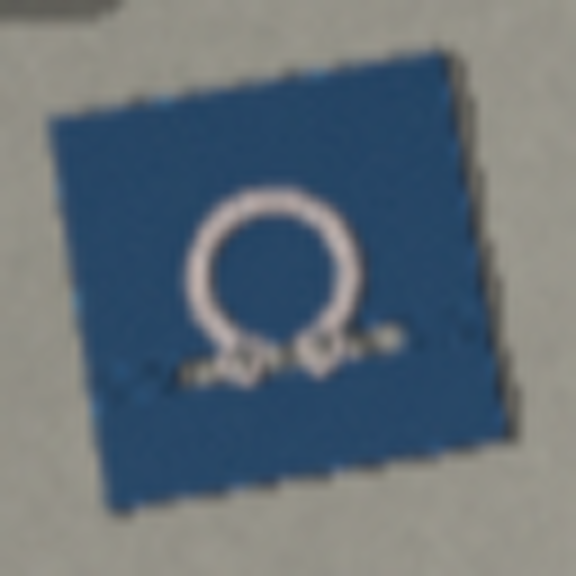

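View pics/r_s.png

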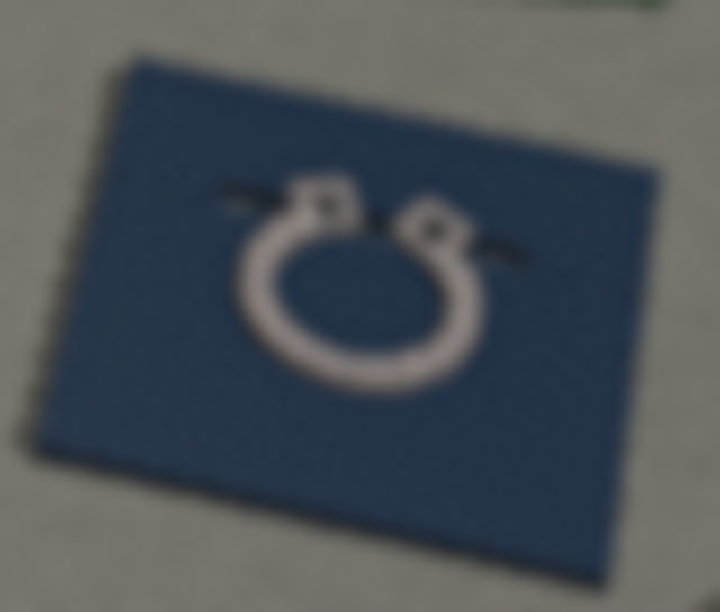

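View pics/k_t.png

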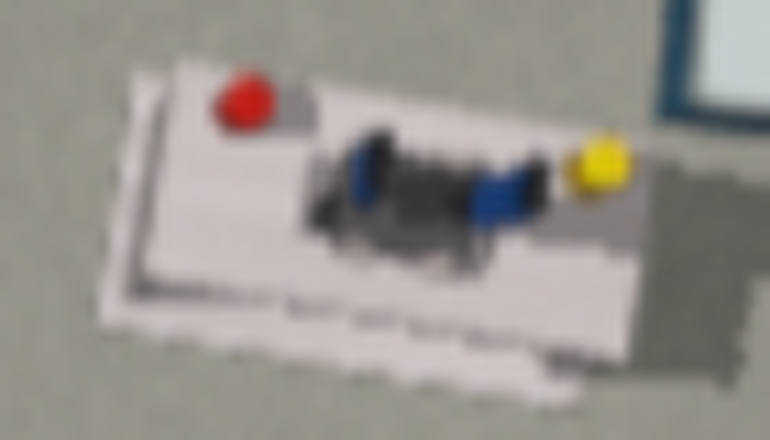

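View pics/k_s.png

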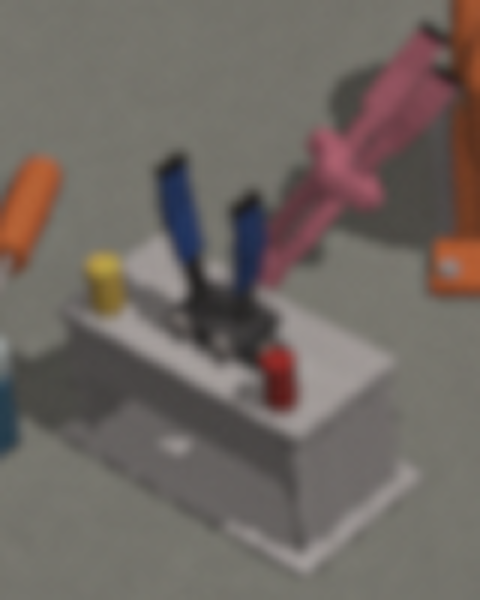

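```bash
cat > fit.py <<'E'
from h import *
import pickle
from scipy.optimize import minimize
K=6
def cover(p,roi,layers):
    u0,v0,u1,v1=roi; W,H=(u1-u0)*K,(v1-v0)*K
    lab=np.zeros((H,W),np.uint8)
    for cls,pts,hull in layers:
        q=((proj(p,pts)-[u0-.5,v0-.5])*K)-.5
        if hull: q=cv2.convexHull(q.astype(np.float32))[:,0]
        cv2.fillPoly(lab,[np.round(q*16).astype(np.int32)],int(cls),cv2.LINE_8,4)
    n=max(c for c,_,_ in layers)+1
    o=[]
    for c in range(n):
        m=(lab==c).astype(np.float32)
        m=cv2.GaussianBlur(m,(0,0),0.7*K)
        o.append(cv2.resize(m,(u1-u0,v1-v0),interpolation=cv2.INTER_AREA))
    return np.stack(o,-1)
def cost(p,roi,layers,w=None):
    u0,v0,u1,v1=roi
    A=cover(p,roi,layers).reshape(-1,max(c for c,_,_ in layers)+1)
    I=p['image'][v0:v1,u0:u1].reshape(-1,3).astype(float)
    x=np.linalg.lstsq(A,I,rcond=None)[0]
    return np.mean((A@x-I)**2)
def circ(c,R,r,z,n=48,a0=0,a1=2*np.pi):
    a=np.linspace(a0,a1,n); L=np.c_[r*np.cos(a),r*np.sin(a),0*a+z]
    return c+L@R.T
def Rz(a): return np.array([[np.cos(a),-np.sin(a),0],[np.sin(a),np.cos(a),0],[0,0,1.]])
def Ry(a): return np.array([[np.cos(a),0,np.sin(a)],[0,1,0],[-np.sin(a),0,np.cos(a)]])
def ringlayers(c,R,z0=0,z1=5,op=0.0):
    L=[]
    for z in(z0,z1):
        # arc polygon: gap at -x
        g=np.radians(25)
        o=circ(c,R,35.7,z,60,-np.pi+g,np.pi-g); i=circ(c,R,27.7,z,60,np.pi-g,-np.pi+g)
        L.append((1,np.r_[o,i],False))
        for s in(1,-1):
            ctr=np.array([-33,16.8*s]); 
            a=np.arctan2(16.8*s,-33); u=np.array([np.cos(a),np.sin(a)]);v=np.array([-u[1],u[0]])
            sq=lambda h:np.array([np.r_[ctr+h*(x*np.array([1,0])+y*np.array([0,1])),z] for x,y in((1,1),(1,-1),(-1,-1),(-1,1))])
            L.append((1,c+sq(8.5)@R.T,False))
    for s in(1,-1):
        ctr=np.array([-33,16.8*s]); L.append((2,c+np.array([np.r_[ctr+5*np.array(q),z1] for q in((1,1),(1,-1),(-1,-1),(-1,1))])@R.T,False))
    return L
E
cat > f1.py <<'E'
from fit import *
d=pickle.load(open('avg0.pkl','rb')); s,t=d['scene'],d['top']
rs=(330,218,384,272); rt=(152,174,194,214)
def f(v,ps):
    R=Rz(v[2]); c=np.array([v[0],v[1],10.])
    return sum(cost(p,r,ringlayers(c,R)) for p,r in ps)
for nm,ps in(('s',[(s,rs)]),('t',[(t,rt)]),('both',[(s,rs),(t,rt)])):
    best=min((minimize(f,[498,272,y],args=(ps,),method='Nelder-Mead',options=dict(initial_simplex=[[498,272,y],[506,272,y],[498,280,y],[498,272,y+.1]],xatol=.02,fatol=1e-3)) for y in(-.2,0,.2)),key=lambda r:r.fun)
    print('ring',nm,best.x.round(3),best.fun.round(2))
# groove
rs=(215,195,285,245); rt=(217,122,257,162)
def lay(g,yaw,b,hh):
    R=Rz(yaw)@Ry(-np.pi/6)
    return [(1,np.r_[circ(g,R,42,-2.5),circ(g,R,42,-hh),circ(g,R,33.5,0)],True),
      (2,np.r_[circ(g,R,29.9,0),circ(g,R,29.9,13),circ(g,R,26.5,17)],True),(3,circ(g,R,b,17),True)]
def f(v,ps,fz=None):
    g=np.array([v[0],v[1],v[4] if fz is None else fz])
    return sum(cost(p,r,lay(g,v[2],v[3],20)) for p,r in ps)
rs=(228,200,270,228); rt=(224,126,252,158)
for nm,ps,fz in(('s',[(s,rs)],155),('t',[(t,rt)],155),('both',[(s,rs),(t,rt)],None),('both',[(s,rs),(t,rt)],155)):
  for y in(0.1,.35):
    x0=np.array([647,18,y,22,155.]); sx=np.vstack([x0]+[x0+np.eye(5)[i]*[6,6,.15,2,6][i] for i in range(5)])
    b=minimize(f,x0,args=(ps,fz),method='Nelder-Mead',options=dict(initial_simplex=sx,xatol=.02,fatol=1e-3,maxiter=600))
    print('groove',nm,fz,b.x.round(3),b.fun.round(2))
E
python3 f1.py
```

```text
ring s [4.94126e+02 2.79909e+02 1.18000e-01] 436.69
ring t [4.94374e+02 2.80782e+02 1.21000e-01] 90.25
ring both [4.94185e+02 2.80501e+02 1.32000e-01] 529.49
groove s 155 [6.47328e+02 2.66970e+01 2.92000e-01 2.06600e+01 1.49527e+02] 158.85
groove s 155 [6.46944e+02 2.66010e+01 2.87000e-01 2.18240e+01 1.57279e+02] 157.65
groove t 155 [6.41378e+02 2.54380e+01 1.63000e-01 2.20210e+01 1.56224e+02] 1389.82
groove t 155 [6.41370e+02 2.55060e+01 2.20000e-01 2.26750e+01 1.57656e+02] 1400.2
groove both None [6.42339e+02 2.56610e+01 2.17000e-01 2.26040e+01 1.50450e+02] 1564.99
groove both None [6.42582e+02 2.55760e+01 2.57000e-01 2.27450e+01 1.49302e+02] 1573.45
groove both 155 [6.41933e+02 2.57930e+01 1.61000e-01 2.15130e+01 1.54429e+02] 1710.3
groove both 155 [6.42006e+02 2.57010e+01 1.50000e-01 2.17360e+01 1.65163e+02] 1712.67
```

```bash
cat > f2.py <<'E'
from fit import *
import sys
d=pickle.load(open('avg0.pkl','rb')); s,t=d['scene'],d['top']
rt=(222,130,254,162)
yy,xx=np.mgrid[rt[1]:rt[3],rt[0]:rt[2]]
M=((xx-236.9)**2+(yy-145.4)**2<10.6**2).ravel()
def costm(p,roi,layers,M):
    u0,v0,u1,v1=roi
    A=cover(p,roi,layers).reshape(-1,4)[M][:,1:]
    I=p['image'][v0:v1,u0:u1].reshape(-1,3).astype(float)[M]
    x=np.linalg.lstsq(A,I,rcond=None)[0]
    return np.mean((A@x-I)**2)
def lay(g,yaw,b,hh=20):
    R=Rz(yaw)@Ry(-np.pi/6)
    return [(1,np.r_[circ(g,R,60,-2.5),circ(g,R,42,-hh),circ(g,R,33.5,0)],True),
      (2,np.r_[circ(g,R,29.9,0),circ(g,R,29.9,13),circ(g,R,26.5,17)],True),(3,circ(g,R,b,17),True)]
for yaw in(.2,.29):
  f=lambda v:costm(t,rt,lay(np.array([v[0],v[1],155.]),yaw,v[2]),M)
  b=minimize(f,[645,22,22.],method='Nelder-Mead',options=dict(initial_simplex=[[645,22,22],[651,22,22],[645,28,22],[645,22,24]],xatol=.02,fatol=1e-3))
  print('top groove',yaw,b.x.round(2),b.fun)
rs=(228,200,270,228)
for g in(145,150,155,160):
  f=lambda v:cost(s,rs,[( (c if c else 0),q,h) for c,q,h in lay0(np.array([v[0],v[1],g]),v[3],v[2])])
  def lay0(gg,yaw,b):
    L=lay(gg,yaw,b); R=Rz(yaw)@Ry(-np.pi/6)
    L[0]=(1,np.r_[circ(gg,R,42,-2.5),circ(gg,R,42,-20),circ(gg,R,33.5,0)],True); return L
  x0=np.array([645,22,22.,.29]); b=minimize(f,x0,method='Nelder-Mead',options=dict(initial_simplex=np.vstack([x0]+[x0+np.eye(4)[i]*[6,6,2,.1][i] for i in range(4)]),xatol=.02,fatol=1e-3))
  print('scene groove z',g,b.x.round(2),b.fun)
# overlay
k=8
def ov(p,roi,polys,name):
    u0,v0,u1,v1=roi; im=cv2.resize(p['image'][v0:v1,u0:u1,::-1],None,fx=k,fy=k,interpolation=cv2.INTER_CUBIC)
    for col,q in polys: cv2.polylines(im,[np.round((proj(p,q)-[u0-.5,v0-.5])*k).astype(int)],True,col,1)
    cv2.imwrite(name,im)
c=np.array([494.2,280.4,10.]);R=Rz(.125)
P=[((0,0,255),q) for _,q,_ in ringlayers(c,R)]
ov(t,(145,168,203,222),P,'pics/ov_rt.png');ov(s,(326,215,388,275),P,'pics/ov_rs.png')
g=np.array([645,26.5,155]);yaw=.29;R=Rz(yaw)@Ry(-np.pi/6)
hd=g-Rz(yaw)@[-30,0,155]
pl=np.array([hd+Rz(yaw)@[x,y,0] for x,y in((85,65),(85,-65),(-85,-65),(-85,65))])
P=[((0,0,255),circ(g,R,26.5,17)),((0,255,0),circ(g,R,29.9,13)),((255,0,0),circ(g,R,42,-2.5)),((0,255,255),pl)]
ov(t,(200,105,270,175),P,'pics/ov_ht.png');ov(s,(210,190,290,300),P,'pics/ov_hs.png')
E
python3 f2.py
```

```text
top groove 0.2 [642.1   26.07  21.82] 112.27022209327852
top groove 0.29 [641.93  26.41  21.88] 106.64263474094541
scene groove z 145 [6.3844e+02 2.2340e+01 2.3730e+01 2.9000e-01] 162.93884780193034
scene groove z 150 [6.4304e+02 2.4390e+01 2.3170e+01 3.0000e-01] 159.6549461709631
scene groove z 155 [6.4694e+02 2.6440e+01 2.1500e+01 2.7000e-01] 159.5049778551595
scene groove z 160 [6.5168e+02 2.8450e+01 2.2820e+01 3.1000e-01] 157.35068579441878
```

```bash
cd pics; python3 -c "
import cv2,numpy as np
a=[cv2.imread(f) for f in('ov_rt.png','ov_rs.png')];h=max(i.shape[0] for i in a)
cv2.imwrite('m1.png',cv2.resize(np.hstack([cv2.copyMakeBorder(i,0,h-i.shape[0],0,0,0) for i in a]),None,fx=.83,fy=.83))
a=[cv2.imread(f)[:600] for f in('ov_ht.png',)]+[cv2.resize(cv2.imread('ov_hs.png'),None,fx=.63,fy=.63)];h=max(i.shape[0] for i in a)
cv2.imwrite('m2.png',cv2.resize(np.hstack([cv2.copyMakeBorder(i,0,h-i.shape[0],0,0,0) for i in a]),None,fx=.8,fy=.8))
"
```

```text
(no output)
```

View pics/m1.png

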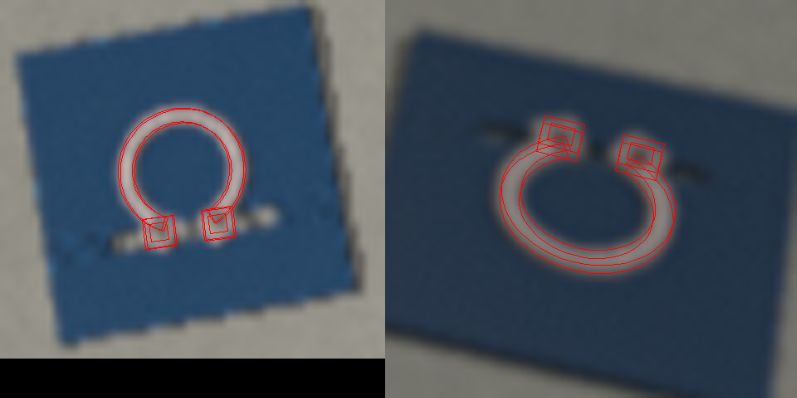

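View pics/m2.png

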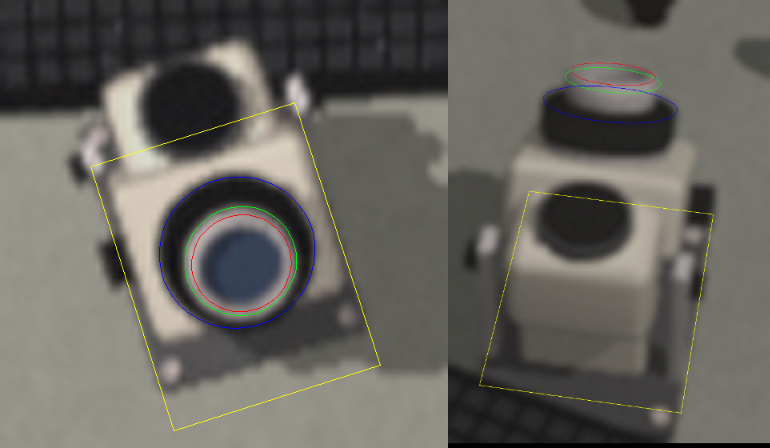

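```bash
cat > f3.py <<'E'
from fit import *
d=pickle.load(open('avg0.pkl','rb')); s,t=d['scene'],d['top']
k=14
def ov(p,roi,polys,name):
    u0,v0,u1,v1=roi; im=cv2.resize(p['image'][v0:v1,u0:u1,::-1],None,fx=k,fy=k,interpolation=cv2.INTER_CUBIC)
    im=cv2.convertScaleAbs(im,alpha=1.5)
    for col,q in polys: cv2.polylines(im,[np.round((proj(p,q)-[u0-.5,v0-.5])*k).astype(int)],True,col,1)
    cv2.imwrite(name,im)
def P(g,yaw=.29):
    R=Rz(yaw)@Ry(-np.pi/6)
    return [((0,0,255),circ(g,R,26.5,17)),((0,255,0),circ(g,R,29.9,13)),((255,0,0),circ(g,R,42,-2.5)),((255,255,0),circ(g,R,33.5,0))]
ov(s,(226,198,274,232),P(np.array([646.9,26.4,155])),'pics/g_s.png')
ov(t,(220,128,254,162),P(np.array([642,26.3,155])),'pics/g_t.png')
E
python3 f3.py
```

```text
(no output)
```

View pics/g_s.png

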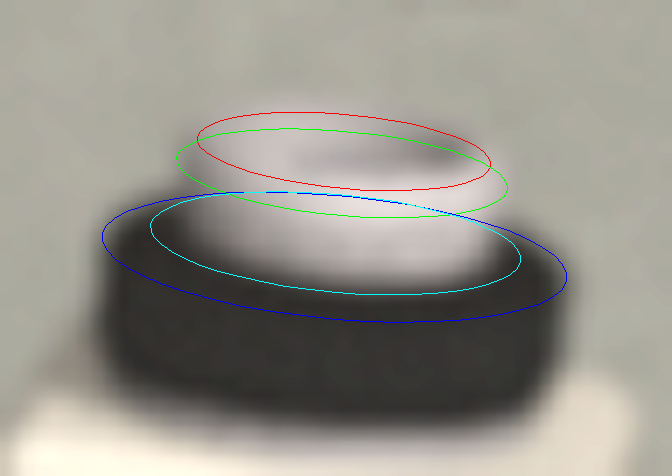

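View pics/g_t.png

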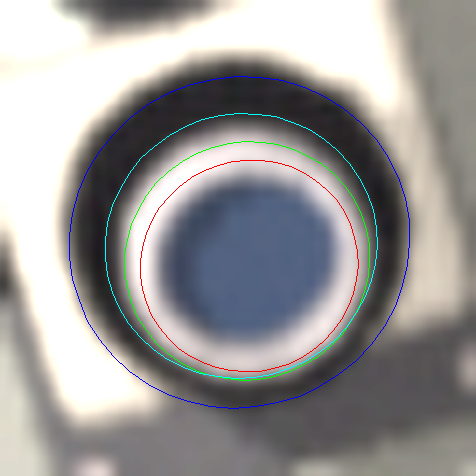

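```bash
cat > f4.py <<'E'
from fit import *
from f3 import ov
d=pickle.load(open('avg0.pkl','rb')); s,t=d['scene'],d['top']
L=np.array([[36,80],[36,-80],[-36,-80],[-36,80]])
def px(x,y,off,k): return ((x+.5)/k-.5+off[0],(y+.5)/k-.5+off[1])
tc=[px(178,62,(285,160),11),px(655,138,(285,160),11),px(625,362,(285,160),11),px(145,297,(285,160),11)]
sc=[px(300,440,(138,120),6),px(65,312,(138,120),6),px(150,237,(138,120),6),px(393,360,(138,120),6)]
def fitc(p,c):
    f=lambda v:np.concatenate([[*(proj(p,np.array([v[0],v[1],85.])+Rz(v[2])@np.r_[l,0])[0]-q)] for l,q in zip(L,c)])
    from scipy.optimize import least_squares
    return least_squares(f,[528,-275,-.15])
for p,c in((t,tc),(s,sc)):
    r=fitc(p,c);print(r.x.round(3),r.fun.round(1))
# view-based corners world
def P(v):
    c=np.array([v[0],v[1],0.]);R=Rz(v[2]);q=lambda a:np.array([c+R@np.array(x) for x in a])
    o=[((0,0,255),q([(*l,85) for l in L])),((0,255,0),q([(x,y,85) for x,y in((13,32),(13,-32),(-13,-32),(-13,32))])),((255,0,0),q([(x,y,101) for x,y in((17,23),(17,-23),(-17,-23),(-17,23))]))]
    o+=[((255,255,0),circ(c+R@[22,yy,0],np.eye(3),9,115)) for yy in(58,-58)]
    return o
import sys
v=[float(x) for x in sys.argv[1:4]] if len(sys.argv)>3 else fitc(t,tc).x
ov(t,(290,155,350,200),P(v),'pics/k_to.png');ov(s,(140,130,215,225),P(v),'pics/k_so.png')
i=cv2.imread('pics/k_so.png');cv2.imwrite('pics/k_so.png',cv2.resize(i,None,fx=.45,fy=.45))
i=cv2.imread('pics/k_to.png');cv2.imwrite('pics/k_to.png',cv2.resize(i,None,fx=.9,fy=.9))
E
python3 f4.py
```

```text
[ 5.27627e+02 -2.72082e+02 -1.69000e-01] [-0.4  0.8  0.1  0.4  0.4 -0.3 -0.1 -0.9]
[ 5.33037e+02 -2.71952e+02 -1.73000e-01] [ 0.  -0.1 -1.6 -0.2  0.9  0.2  0.7 -0.1]
```

View pics/k_to.png

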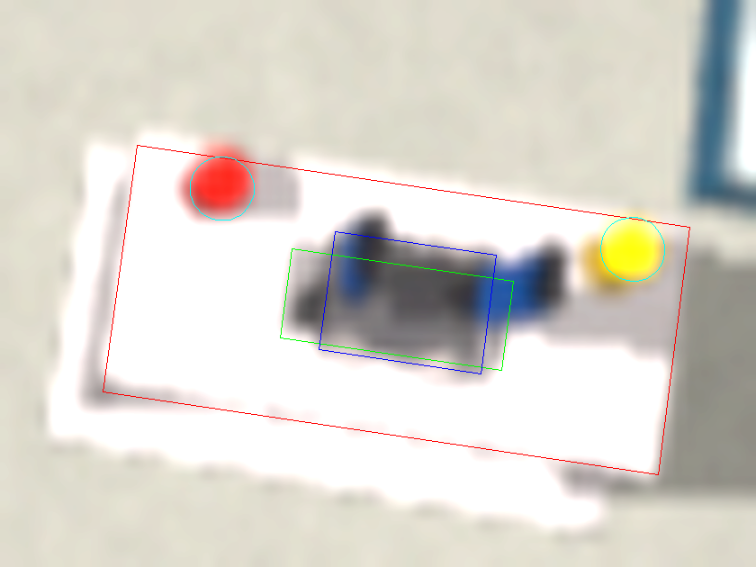

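View pics/k_so.png

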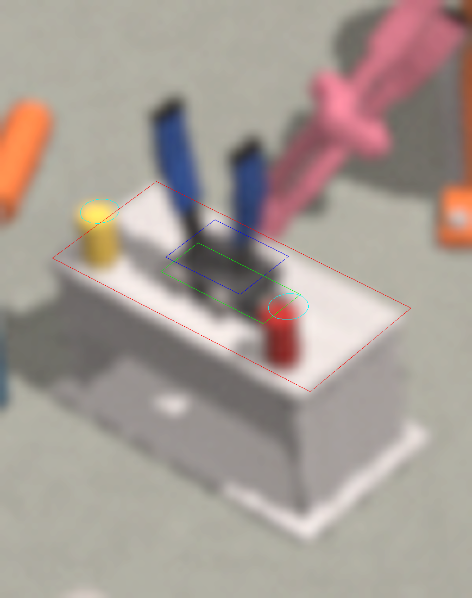

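```bash
cat > go.py <<'E'
import sys,numpy as np
from workcell import telemetry
# usage: go.py x y z [angle_deg of tool x in world]
s=telemetry.read_state(); R=s['eef_rot'];p=s['tcp_pos']
a=np.degrees(np.arctan2(R[1,0],R[0,0]))
print('t',round(s['t'],2),'tcp',p.round(1),'ang',round(a,2),'w',round(s['width'],1),'F',s['force'].round(1),'q',s['joint_pos'].round(2))
if len(sys.argv)>3:
    d=np.array([float(x) for x in sys.argv[1:4]])-p
    print('shift cm',(R.T@d/10).round(2), 'turn', round(-np.radians(float(sys.argv[4])-a),3) if len(sys.argv)>4 else 0)
E
python3 go.py 527.6 -272.1 222 80.3
```

```text
t 2.7 tcp [225.9 582.7 222.6] ang 68.81 w 87.0 F [-0.4  0.2  0.1] q [ 1.02  0.53  1.43 -0.    1.18 -0.18]
shift cm [-6.880e+01  6.000e-02 -5.903e+01] turn -0.201
```

```bash
python3 -m creep '[[1,-68.8,0,-59,-0.2],[1,-68.8,0,-59,-0.2],[1,-68.8,0,-59,-0.2],[1,-68.8,0,-59,-0.2],[1,-68.8,0,-59,-0.2],[1,-68.8,0,-59,-0.2],[1,-68.8,0,-59,-0.2],[1,-68.8,0,-59,-0.2],[1,-68.8,0,-59,-0.2],[1,-68.8,0,-59,-0.2],[1,-68.8,0,-59,-0.2],[1,-68.8,0,-59,-0.2],[1,-68.8,0,-59,-0.2],[1,-68.8,0,-59,-0.2],[1,-68.8,0,-59,-0.2],[1,-68.8,0,-59,-0.2],[1,-68.8,0,-59,-0.2],[1,-68.8,0,-59,-0.2]]'; python3 go.py 527.6 -272.1 134 80.3
python3 - <<'E'
from h import *
s=capture('scene');t=capture('top')
crop(s,175,150,60,60,5,'pics/a1s.png');crop(t,322,185,40,40,7,'pics/a1t.png')
E
```

```text
t: 4.95
tcp_pos: [526.8, -270.3, 222.6]
eef_rot: [[0.168, -0.001, -0.986], [0.986, 0.001, 0.168], [0.001, -1.0, 0.001]]
force: [0.1, -0.1, -0.3]
width: 87.1
t 4.95 tcp [ 526.8 -270.3  222.6] ang 80.35 w 87.1 F [ 0.1 -0.1 -0.3] q [-0.66  0.48  1.52  0.    1.14 -2.07]
shift cm [-0.18  8.86 -0.12] turn 0.001
```

View pics/a1s.png

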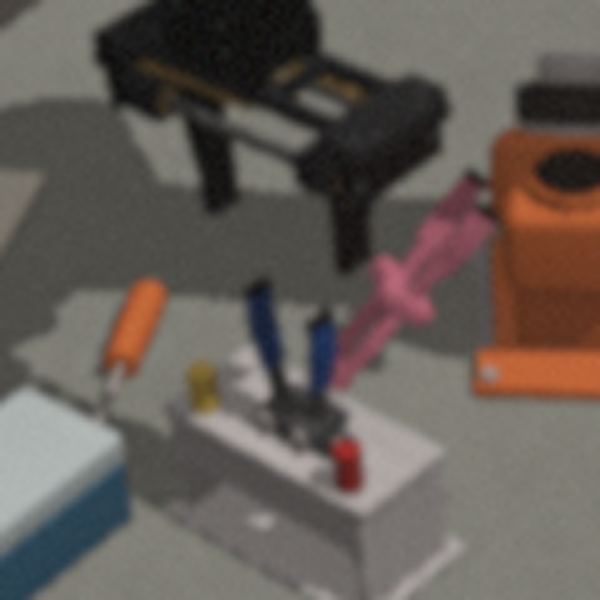

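View pics/a1t.png

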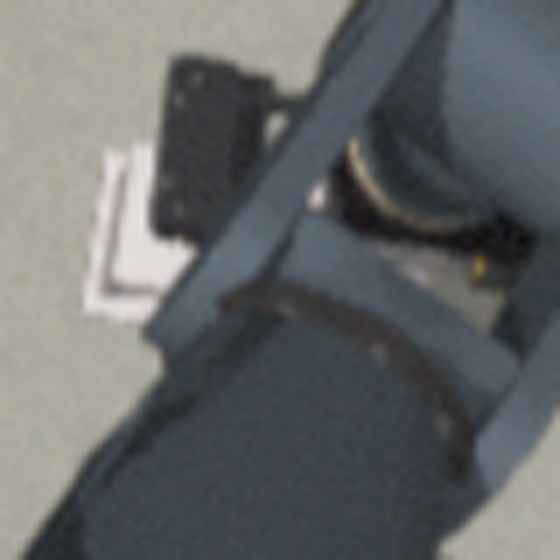

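```bash
python3 - <<'E'
from h import *
import pickle
p=pickle.load(open('avg0.pkl','rb'))['scene']
st=telemetry.read_state();R=st['eef_rot'];T=st['tcp_pos']
for sgn in(1,-1):
  for w in(43.5,58.5):
    print(sgn,w,[proj(p,T+R@[sgn*w,0,z])[0].round(1).tolist() for z in(-9.5,9.5)])
# crop px
for x,y in((203,207),(233,207),(337,270),(365,260)): print(((x+.5)/5-.5+115,(y+.5)/5-.5+90))
E
```

```text
1 43.5 [[181.8, 143.8], [186.4, 140.5]]
1 58.5 [[186.0, 145.8], [190.5, 142.4]]
-1 43.5 [[158.3, 132.8], [162.9, 129.6]]
-1 58.5 [[154.4, 131.0], [159.0, 127.8]]
(155.2, 131.0)
(161.2, 131.0)
(182.0, 143.6)
(187.6, 141.6)
```

```bash
python3 -m creep '[[1,-0.15,4,-0.1,0],[1,-0.15,7,-0.1,0],[1,-0.15,8.8,-0.1,0],[0.7,-0.15,8.8,-0.1,0],[0.58,-0.15,8.8,-0.1,0],[0.58,-0.15,8.8,-0.1,0],[0.58,-0.15,8.8,-0.1,0],[0.58,-0.15,8.8,-0.1,0]]' 15; python3 go.py 527.6 -272.1 134 80.3
python3 - <<'E'
from h import *
s=capture('scene')
crop(s,175,150,40,40,8,'pics/a2s.png')
E
```

```text
t: 6.05
tcp_pos: [528.6, -273.6, 135.7]
eef_rot: [[0.169, 0.002, -0.986], [0.986, -0.0, 0.169], [-0.0, -1.0, -0.002]]
force: [1.2, 3.6, 5.1]
width: 52.2
t 6.05 tcp [ 528.6 -273.6  135.7] ang 80.26 w 52.2 F [1.2 3.6 5.1] q [-0.67  0.6   1.59  0.    0.95 -2.07]
shift cm [0.13 0.17 0.12] turn -0.001
```

View pics/a2s.png

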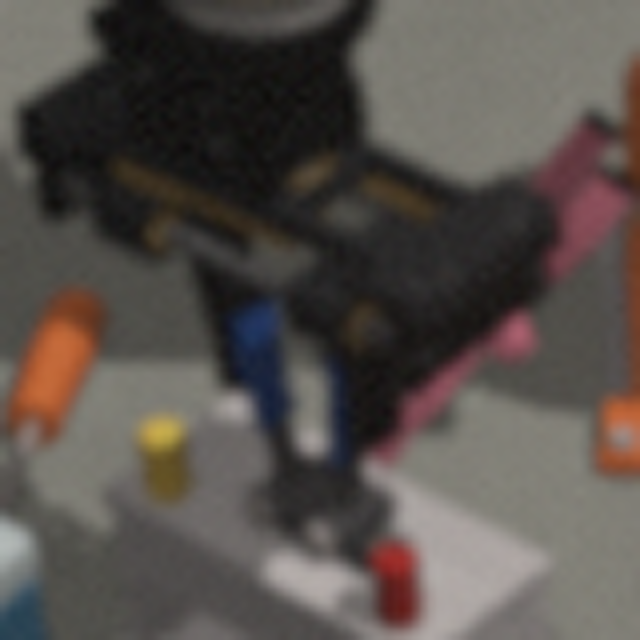

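```bash
python3 -m creep '[[0.58,0,-3,0,0],[0.58,0,-6,0,0],[0.58,0,-11.5,0,0],[0.58,0,-11.5,0,0],[0.58,0,-11.5,0,0]]' 15; python3 go.py 461.5 276.3 250 97.3
python3 - <<'E'
from h import *
s=capture('scene')
crop(s,175,140,50,50,6,'pics/a3s.png')
E
```

```text
t: 6.72
tcp_pos: [527.3, -273.2, 248.9]
eef_rot: [[0.169, -0.001, -0.986], [0.986, 0.001, 0.169], [0.0, -1.0, 0.001]]
force: [0.1, 0.9, -1.0]
width: 50.7
t 6.72 tcp [ 527.3 -273.2  248.9] ang 80.27 w 50.7 F [ 0.1  0.9 -1. ] q [-0.67  0.46  1.48 -0.    1.2  -2.07]
shift cm [53.05 -0.06 15.78] turn -0.297
```

View pics/a3s.png

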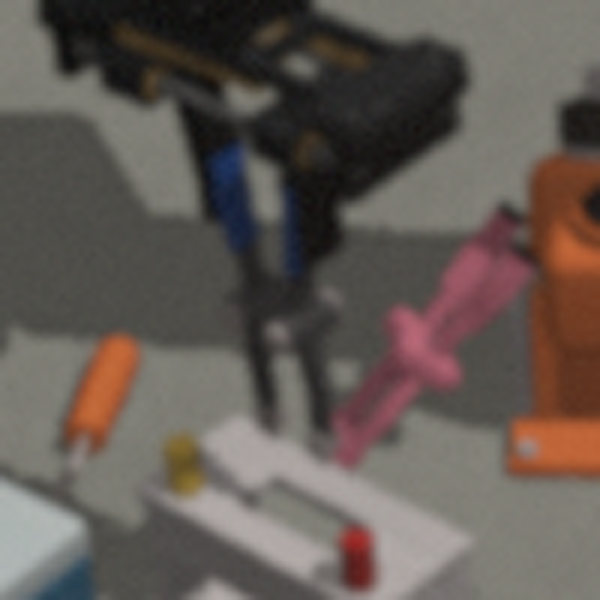

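```bash
python3 -m creep '[[0.58,53,0,15.8,-0.3],[0.58,53,0,15.8,-0.3],[0.58,53,0,15.8,-0.3],[0.58,53,0,15.8,-0.3],[0.58,53,0,15.8,-0.3],[0.58,53,0,15.8,-0.3],[0.58,53,0,15.8,-0.3],[0.58,53,0,15.8,-0.3],[0.58,53,0,15.8,-0.3],[0.58,53,0,15.8,-0.3],[0.58,53,5,15.8,-0.3],[0.58,53,9,15.8,-0.3],[0.58,53,9,15.8,-0.3],[0.58,53,9,15.8,-0.3]]' 15; python3 go.py 461.5 276.3 155 97.3
python3 - <<'E'
from h import *
s=capture('scene');t=capture('top')
crop(s,352,220,45,45,7,'pics/a4s.png');crop(t,175,195,40,40,7,'pics/a4t.png')
for p in(s,t):
  for n in('pliers_tips','pliers_grip','pliers','ring_eyes'): print(n,[(np.round(x['at'],1).tolist(),round(x['conf'],2)) for x in tip_of(n,p)[:3]])
E
```

```text
t: 8.52
tcp_pos: [462.6, 274.9, 160.0]
eef_rot: [[-0.129, 0.0, -0.992], [0.992, -0.0, -0.129], [-0.0, -1.0, -0.0]]
force: [-0.3, -0.4, -1.1]
width: 50.5
t 8.53 tcp [462.6 274.9 160. ] ang 97.41 w 50.5 F [-0.3 -0.4 -1.1] q [ 0.33  0.5   1.71 -0.    0.93 -1.37]
shift cm [0.15 0.5  0.09] turn 0.002
pliers_tips [([359.6, 231.3], 0.85), ([176.6, 165.5], 0.63), ([116.7, 201.5], 0.35)]
pliers_grip [([203.8, 135.7], 0.73), ([365.2, 196.4], 0.66)]
pliers [([194.6, 146.2], 0.97), ([362.8, 194.3], 0.69)]
ring_eyes [([357.2, 240.1], 0.7)]
pliers_tips [([342.0, 212.1], 0.82)]
pliers_grip [([327.4, 229.1], 0.76), ([367.3, 199.2], 0.58)]
pliers [([329.5, 222.9], 0.79)]
ring_eyes [([366.4, 201.2], 0.36)]
```

View pics/a4s.png

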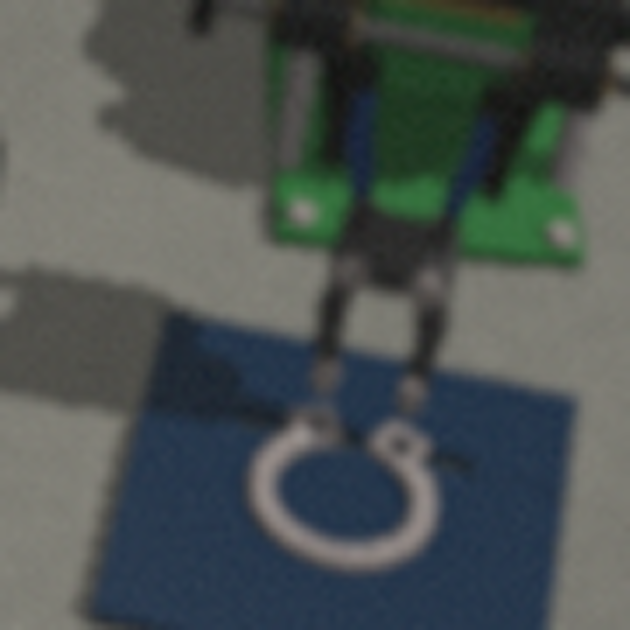

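View pics/a4t.png

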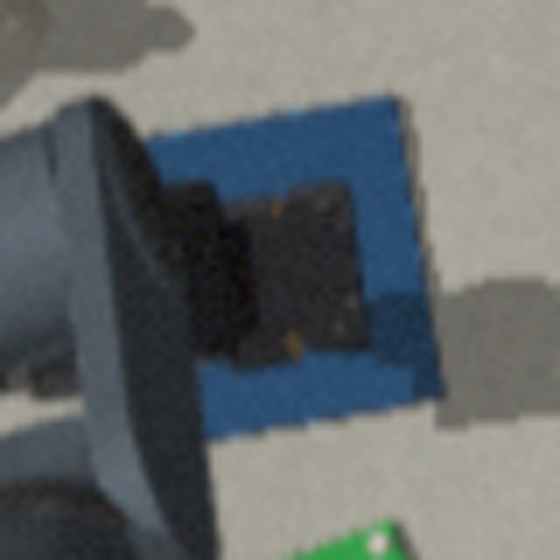

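```bash
cat > plov.py <<'E'
from fit import *
# overlay pliers model: args: view name out dx(tool fwd: along -toolz... pliers x) dz tilt(rad) open(rad) cx cy half k
def pl(T,R,dx=0,dz=0,th=0,op=.03):
    # pliers frame in world: y=tool x, z=up, x= -tool z ; grip point 60 above joint at TCP+19 up
    yw=R[:,0]; zw=-R[:,1]; xw=np.cross(yw,zw)
    zt=zw*np.cos(th)-xw*np.sin(th); xt=xw*np.cos(th)+zw*np.sin(th)
    G=T+19*zw+dx*xw
    O=G-(60+dz)*zt
    M=np.c_[xt,yw,zt]
    return O,M
def pins(O,M,op):
    h=14.5+(op/.242)*18.5
    out=[]
    for s in(1,-1):
        spl=s*op
        b=np.array([0,s*h,-75]); d=np.array([0,np.sin(spl),-np.cos(spl)])
        out.append(np.array([O+M@(b+np.array([x,0,0])) for x in(-7,7)]))
        out.append(np.array([O+M@b,O+M@(b+7*d)]))
    return out
def block(O,M):
    return [np.array([O+M@np.array([x,y,z]) for x,y in((17,23),(17,-23),(-17,-23),(-17,23))]) for z in(-8,8)]
def draw(p,roi,k,polys,name):
    u0,v0,u1,v1=roi; im=cv2.resize(p['image'][v0:v1,u0:u1,::-1],None,fx=k,fy=k,interpolation=cv2.INTER_CUBIC)
    im=cv2.convertScaleAbs(im,alpha=1.5)
    for col,q in polys: cv2.polylines(im,[np.round((proj(p,q)-[u0-.5,v0-.5])*k).astype(int)],len(q)>2,col,1)
    cv2.imwrite(name,im)
E
python3 - <<'E'
from plov import *
st=telemetry.read_state()
L=[capture('scene') for _ in range(4)];p=dict(L[0]);p['image']=np.mean([l['image'].astype(float) for l in L],0).astype(np.uint8)
pickle.dump(p,open('a4.pkl','wb'))
O,M=pl(st['tcp_pos'],st['eef_rot'],0,1.7)
print(O)
P=[((0,0,255),q) for q in pins(O,M,.03)]+[((0,255,0),q) for q in block(O,M)]
R=Rz(.125);c=np.array([494.2,280.4,10.])
P+=[((0,255,255),q) for _,q,_ in ringlayers(c,R)[-2:]]
draw(p,(325,205,385,255),12,P,'pics/a5.png')
E
```

```text
[462.00656266 275.52982736 117.23733665]
```

View pics/a5.png

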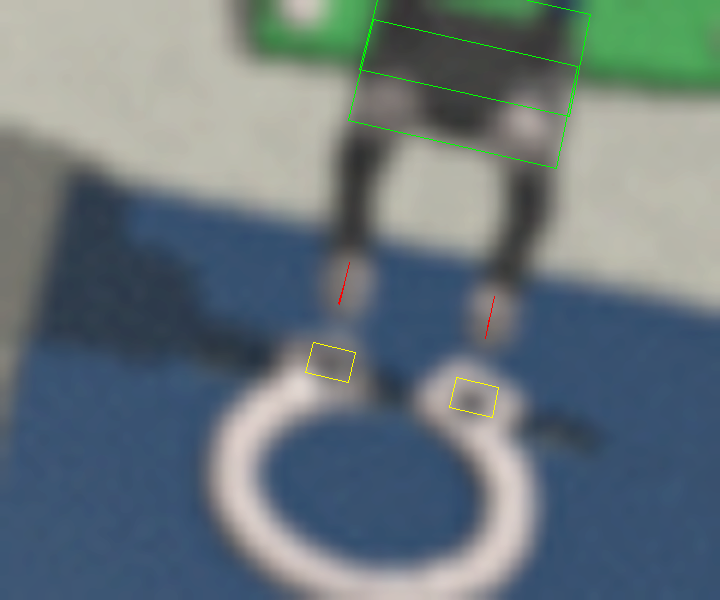

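```bash
python3 -m creep '[[0.58,0.08,1,0.05,0],[0.58,0.08,1.8,0.05,0],[0.58,0.08,1.8,0.05,0],[0.58,0.08,1.8,0.05,0]]' 15; python3 go.py 461.5 276.3 140
python3 - <<'E'
from plov import *
st=telemetry.read_state()
L=[capture('scene') for _ in range(3)];p=dict(L[0]);p['image']=np.mean([l['image'].astype(float) for l in L],0).astype(np.uint8)
O,M=pl(st['tcp_pos'],st['eef_rot'],0,1.7)
print(O)
draw(p,(330,215,380,255),14,[],'pics/a6.png')
E
```

```text
t: 9.72
tcp_pos: [461.3, 276.2, 141.3]
eef_rot: [[-0.13, -0.0, -0.992], [0.992, -0.0, -0.13], [-0.0, -1.0, 0.0]]
force: [0.1, -0.2, -0.7]
width: 50.7
t 9.72 tcp [461.3 276.2 141.3] ang 97.46 w 50.7 F [ 0.1 -0.2 -0.7] q [ 0.33  0.53  1.73 -0.    0.89 -1.37]
shift cm [ 0.01  0.13 -0.02] turn 0
[461.25932497 276.15159872  98.62861114]
```

View pics/a6.png

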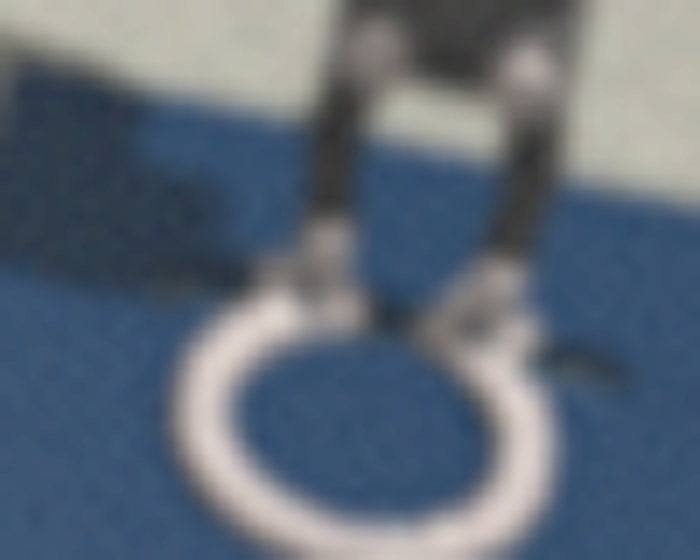

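```bash
python3 -m creep '[[0.58,0,0.3,0,0],[0.58,0,0.6,0,0],[0.58,0,0.8,0,0],[0.58,0,0.8,0,0]]' 15; python3 go.py 461.5 276.3 132
python3 - <<'E'
from plov import *
L=[capture('scene') for _ in range(3)];p=dict(L[0]);p['image']=np.mean([l['image'].astype(float) for l in L],0).astype(np.uint8)
draw(p,(330,215,380,255),14,[],'pics/a7.png')
E
```

```text
t: 10.38
tcp_pos: [461.2, 276.1, 133.3]
eef_rot: [[-0.13, -0.0, -0.992], [0.992, -0.0, -0.13], [-0.0, -1.0, 0.0]]
force: [1.2, -0.2, -1.7]
width: 51.0
t 10.38 tcp [461.2 276.1 133.3] ang 97.46 w 51.0 F [ 1.2 -0.2 -1.7] q [ 0.33  0.54  1.74 -0.    0.87 -1.37]
shift cm [ 0.02  0.13 -0.04] turn 0
```

View pics/a7.png

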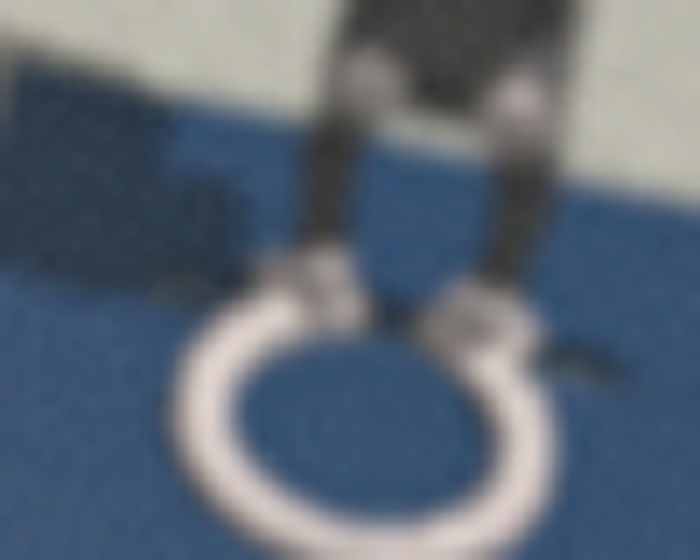

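```bash
python3 -m creep '[[0.5,0,0,0,0],[0.42,0,-0.05,0,0],[0.35,0,-0.1,0,0],[0.3,0,-0.15,0,0],[0.24,0,-0.15,0,0],[0.2,0,-0.15,0,0],[0.2,0,-0.15,0,0],[0.2,0,-0.15,0,0]]' 35; python3 go.py
python3 - <<'E'
from plov import *
L=[capture('scene') for _ in range(3)];p=dict(L[0]);p['image']=np.mean([l['image'].astype(float) for l in L],0).astype(np.uint8)
draw(p,(330,205,384,255),14,[],'pics/a8.png')
E
```

```text
t: 11.52
tcp_pos: [461.3, 276.2, 135.0]
eef_rot: [[-0.13, 0.0, -0.992], [0.992, 0.0, -0.13], [0.0, -1.0, -0.0]]
force: [-0.6, 0.5, -1.0]
width: 25.4
t 11.53 tcp [461.3 276.2 135. ] ang 97.46 w 25.4 F [-0.6  0.5 -1. ] q [ 0.33  0.54  1.74  0.    0.87 -1.37]
```

View pics/a8.png

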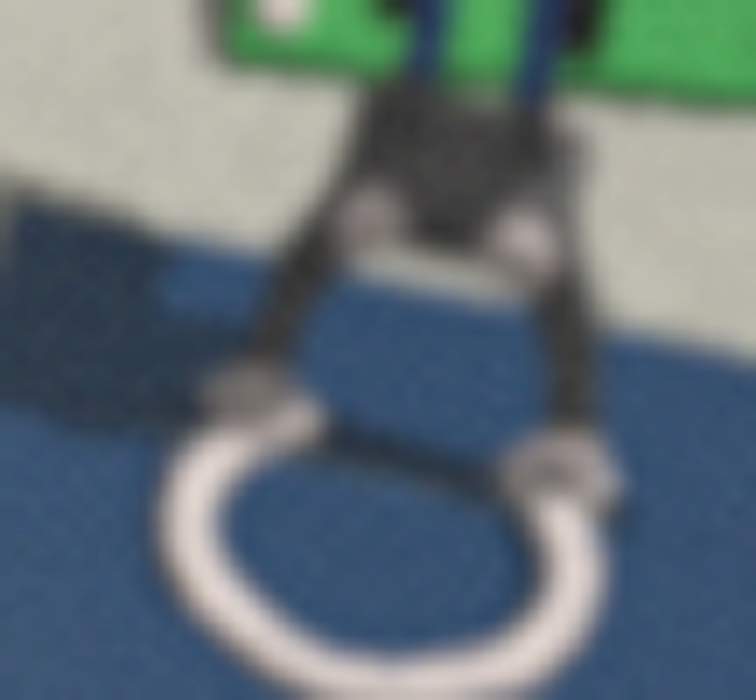

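The ring is spread at the pliers' stop, with its eyes on the tips at (250,400) and (560,470) of the crop. Now I'll lift it.

```bash
python3 -m creep '[[0.2,0,-0.4,0,0],[0.2,0,-1,0,0],[0.2,0,-2,0,0],[0.2,0,-3.5,0,0],[0.2,0,-6,0,0],[0.2,0,-6,0,0],[0.2,0,-6,0,0]]' 35; python3 go.py
python3 - <<'E'
from plov import *
L=[capture('scene') for _ in range(3)];p=dict(L[0]);p['image']=np.mean([l['image'].astype(float) for l in L],0).astype(np.uint8)
draw(p,(330,185,384,240),13,[],'pics/a9.png')
t=capture('top');crop(t,172,190,45,35,8,'pics/a9t.png')
E
```

```text
t: 12.55
tcp_pos: [460.9, 276.0, 195.0]
eef_rot: [[-0.13, -0.0, -0.992], [0.992, -0.0, -0.13], [-0.0, -1.0, 0.0]]
force: [0.6, 0.3, -1.0]
width: 25.6
t 12.55 tcp [460.9 276.  195. ] ang 97.46 w 25.6 F [ 0.6  0.3 -1. ] q [ 0.33  0.45  1.68 -0.    1.01 -1.37]
```

View pics/a9.png

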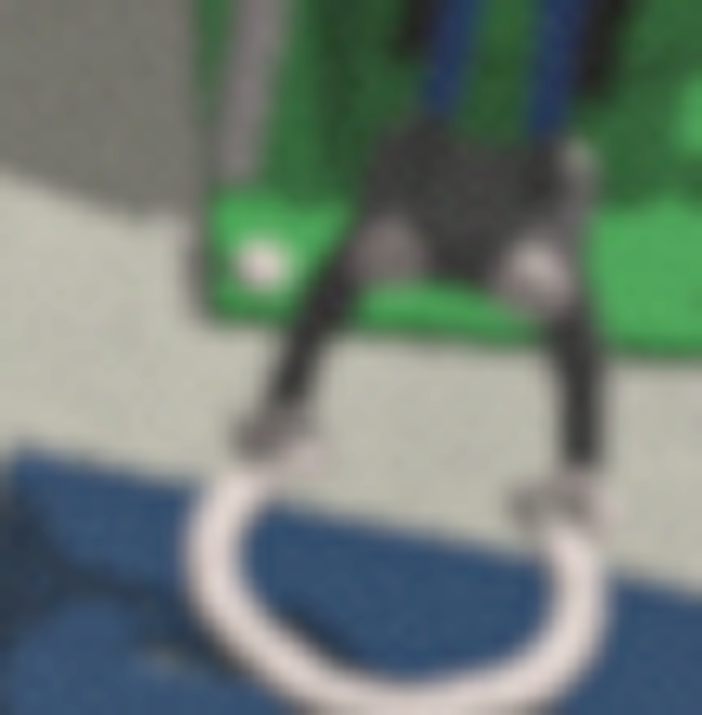

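View pics/a9t.png

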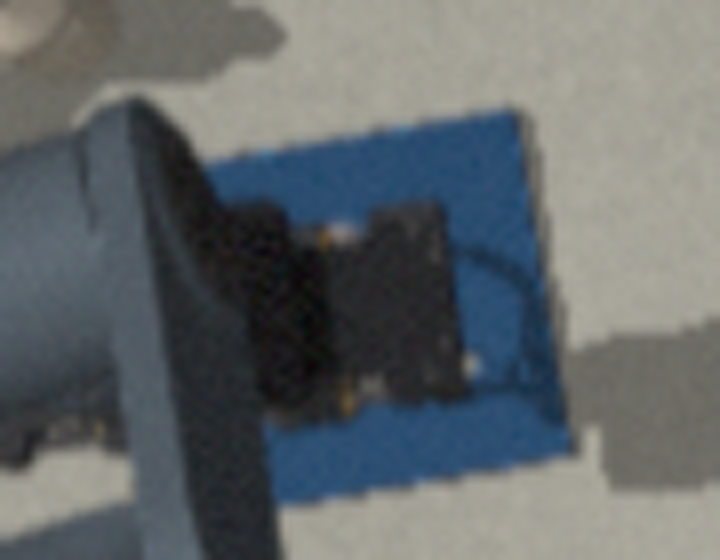

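```bash
python3 -m creep '[[0.2,0,-4,0,0],[0.2,0,-9,0,0],[0.2,-4,-11,0.5,0.02],[0.2,-8,-11,1,0.05],[0.2,-12.5,-11,1.5,0.08],[0.2,-17,-11,2,0.1],[0.2,-21.5,-11,2.5,0.13],[0.2,-26,-11,3,0.15],[0.2,-30.5,-11,3.5,0.18],[0.2,-35,-11,4,0.2],[0.2,-39.5,-11,4.5,0.22],[0.2,-44,-11,5,0.25],[0.2,-48.5,-11,5.5,0.27],[0.2,-53,-11,6,0.3],[0.2,-55.8,-11,5,0.3],[0.2,-56.5,-11,2,0.3],[0.2,-57,-11,-2,0.3],[0.2,-57.2,-11,-5.8,0.3],[0.2,-57.2,-11,-5.8,0.3]]' 35; python3 go.py 592.6 -283.3 163 80.3
python3 - <<'E'
from plov import *
p=capture('scene');draw(p,(140,60,240,160),7,[],'pics/b1.png')
t=capture('top');crop(t,320,175,45,35,8,'pics/b1t.png')
E
```

```text
t: 15.12
tcp_pos: [595.0, -283.0, 303.3]
eef_rot: [[0.167, -0.001, -0.986], [0.986, 0.001, 0.167], [0.001, -1.0, 0.001]]
force: [-0.9, 0.2, -1.6]
width: 25.3
t 15.12 tcp [ 595.  -283.   303.3] ang 80.38 w 25.3 F [-0.9  0.2 -1.6] q [-0.61  0.5   1.24  0.    1.4  -2.02]
shift cm [-0.08 14.03  0.22] turn 0.001
```

View pics/b1.png

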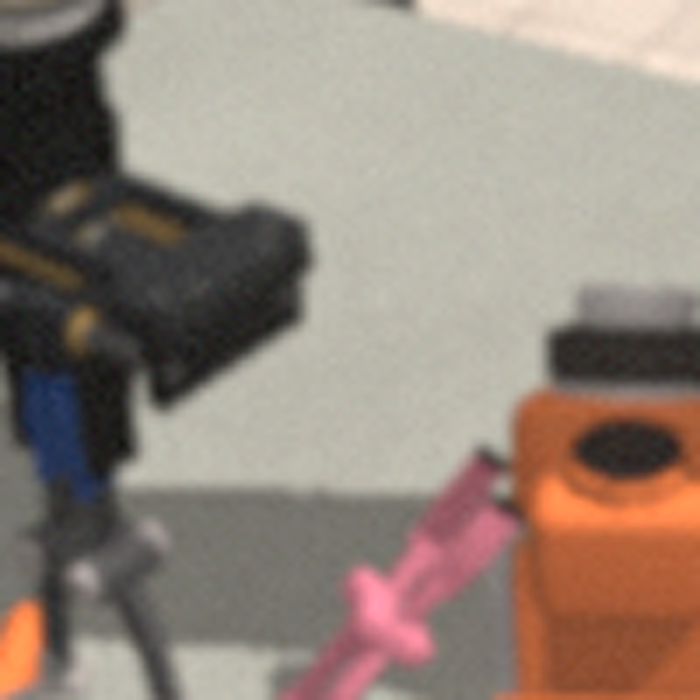

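View pics/b1t.png

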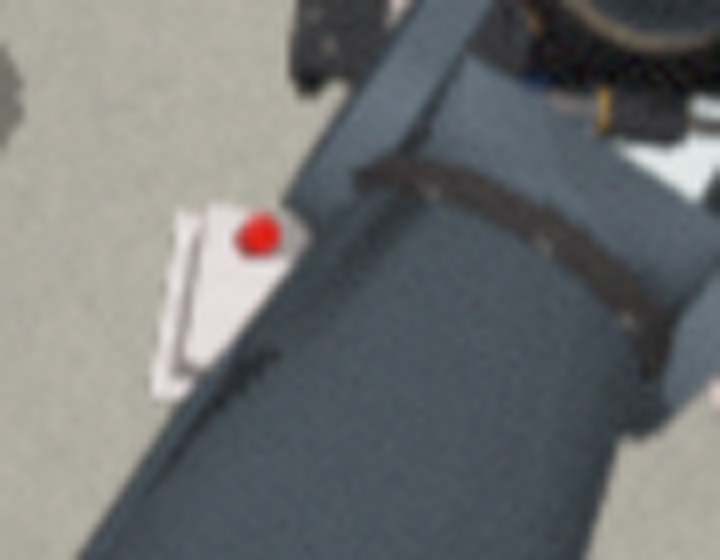

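```bash
python3 -m creep '[[0.2,0,4,0,0],[0.2,0,8,0,0],[0.2,0,11,0,0],[0.2,0,14,0,0],[0.2,0,14,0,0],[0.2,0,14,0,0]]' 35; python3 go.py 592.6 -283.3 163 80.3
python3 - <<'E'
from plov import *
L=[capture('scene') for _ in range(3)];p=dict(L[0]);p['image']=np.mean([l['image'].astype(float) for l in L],0).astype(np.uint8)
draw(p,(120,110,220,210),7,[],'pics/b2.png')
E
```

```text
t: 15.98
tcp_pos: [593.2, -284.1, 166.3]
eef_rot: [[0.169, 0.001, -0.986], [0.986, -0.001, 0.169], [-0.001, -1.0, -0.001]]
force: [0.2, -0.0, -1.2]
width: 25.6
t 15.97 tcp [ 593.2 -284.1  166.3] ang 80.24 w 25.6 F [ 0.2 -0.  -1.2] q [-0.62  0.63  1.4  -0.    1.11 -2.02]
shift cm [0.07 0.33 0.07] turn -0.001
```

View pics/b2.png

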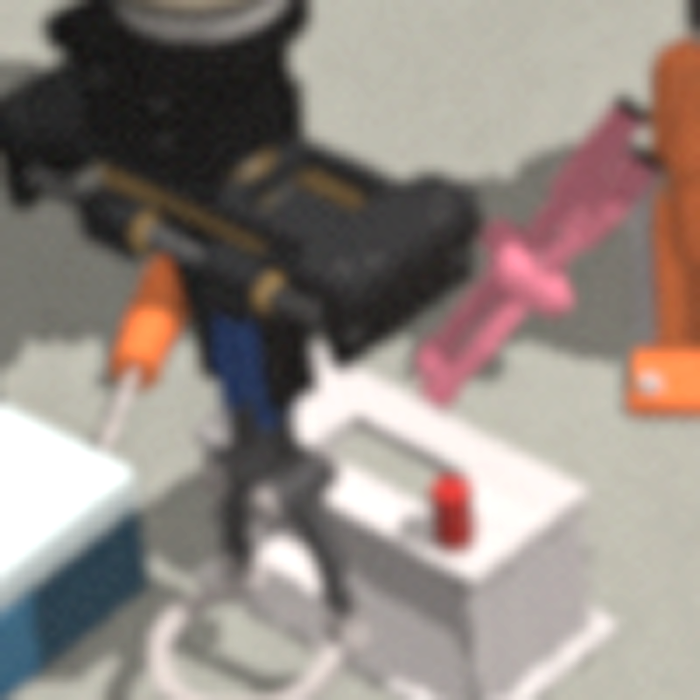

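```bash
python3 -m creep '[[0.2,0,0.3,1.2,0],[0.2,0,0.3,2.2,0],[0.2,0,0.3,2.8,0],[0.2,0,0.3,3.4,0],[0.2,0,0.4,4,0],[0.2,0,0.45,4.5,0],[0.2,0,0.5,5,0],[0.2,0,0.5,5,0]]' 35; python3 go.py
python3 - <<'E'
from plov import *
L=[capture('scene') for _ in range(3)];p=dict(L[0]);p['image']=np.mean([l['image'].astype(float) for l in L],0).astype(np.uint8)
draw(p,(120,110,220,210),7,[],'pics/b3.png')
E
```

```text
t: 17.12
tcp_pos: [545.1, -275.3, 160.7]
eef_rot: [[0.17, 0.004, -0.985], [0.986, -0.001, 0.17], [-0.0, -1.0, -0.004]]
force: [5.4, 1.3, -1.7]
width: 25.3
t 17.12 tcp [ 545.1 -275.3  160.7] ang 80.23 w 25.3 F [ 5.4  1.3 -1.7] q [-0.65  0.58  1.53  0.    1.03 -2.05]
```

View pics/b3.png

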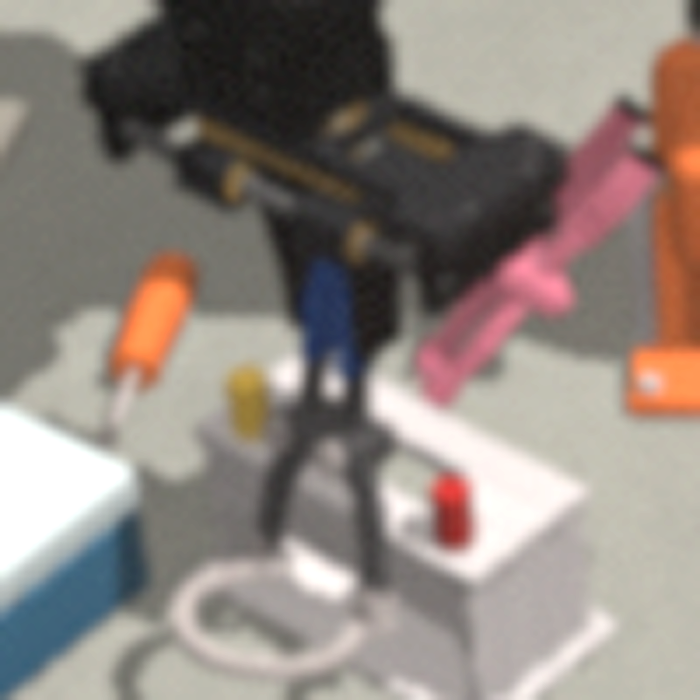

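```bash
python3 -m creep '[[0.2,0,0.1,0.5,0],[0.2,0,0.25,1,0],[0.2,0,0.45,1.6,0],[0.2,0,0.6,2.1,0],[0.2,0,0.8,2.6,0],[0.2,0,0.8,2.6,0],[0.2,0,0.8,2.6,0]]' 35; python3 go.py
python3 - <<'E'
from plov import *
L=[capture('scene') for _ in range(3)];p=dict(L[0]);p['image']=np.mean([l['image'].astype(float) for l in L],0).astype(np.uint8)
st=telemetry.read_state()
pickle.dump((p,st),open('b4.pkl','wb'))
P=[]
for th,c in((np.radians(30),(0,0,255)),(np.radians(25),(0,255,0))):
    O,M=pl(st['tcp_pos'],st['eef_rot'],0,2,th); print(O)
    P+=[(c,q) for q in pins(O,M,.242)+block(O,M)]
draw(p,(130,110,210,195),9,P,'pics/b4.png')
draw(p,(130,110,210,195),9,[],'pics/b4n.png')
E
```

```text
t: 18.15
tcp_pos: [519.0, -271.1, 152.6]
eef_rot: [[0.169, 0.002, -0.986], [0.986, -0.001, 0.169], [-0.001, -1.0, -0.002]]
force: [4.6, -0.1, -0.4]
width: 25.6
t 18.15 tcp [ 519.  -271.1  152.6] ang 80.27 w 25.6 F [ 4.6 -0.1 -0.4] q [-0.67  0.56  1.6   0.    0.98 -2.07]
[ 549.35743208 -276.35491599  117.81076274]
[ 544.63187827 -275.54719379  115.30638915]
```

View pics/b4.png

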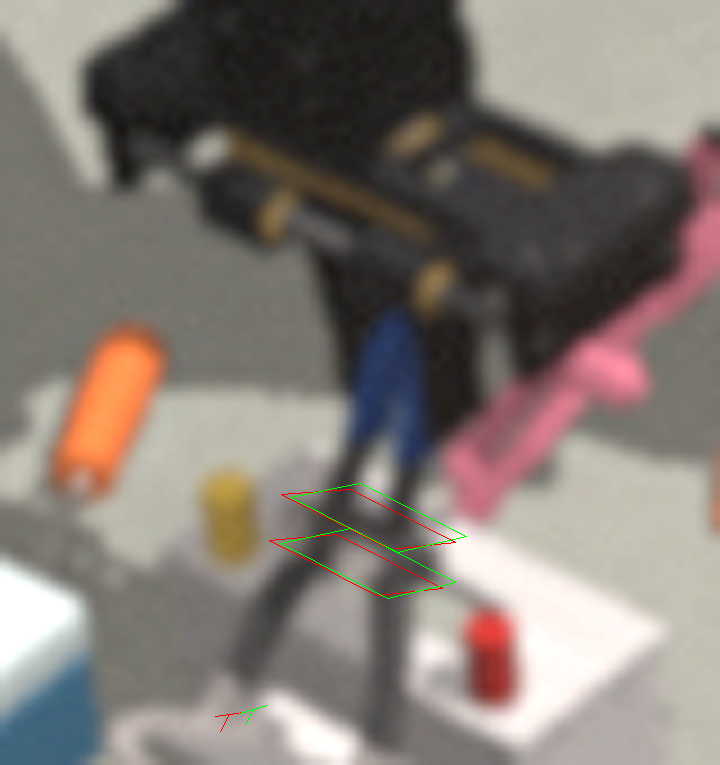

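View pics/b4n.png

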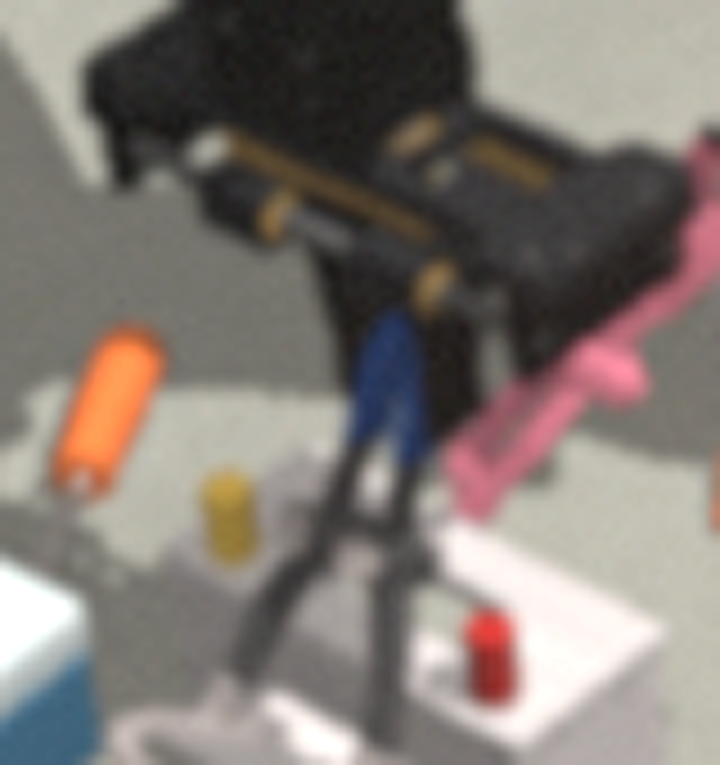

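```bash
cat > tgt.py <<'E'
from fit import *
import sys
# target tcp for ring underside height h on tube axis (groove frame), with offsets
def tcp(h,g=(643,26,155),psi=.28,th=np.pi/6,lev=60.,dx=0.,xo=-28.,yo=0.):
    R=Rz(psi)@Ry(-np.pi/6)
    tip=np.array(g)+R@np.array([xo,yo,h+5])
    Rp=Rz(psi)@Ry(-th)
    G=tip+Rp@np.array([0,0,75+lev])-Rz(psi)@np.array([dx,0,0])
    return G-[0,0,19]
if __name__=='__main__':
    for h in(0,17,37,60): print(h,tcp(h).round(1))
E
python3 tgt.py; python3 go.py 527 -271 300 80
```

```text
0 [552.4  -0.  243.2]
17 [544.3  -2.4 258. ]
37 [534.6  -5.2 275.3]
60 [523.6  -8.3 295.2]
t 18.3 tcp [ 518.8 -271.1  152.5] ang 80.28 w 25.4 F [ 5.  -0.5 -0.4] q [-0.67  0.56  1.6  -0.    0.98 -2.07]
shift cm [  0.13 -14.75  -0.83] turn 0.005
```

```bash
python3 -m creep '[[0.2,0,-2,0,0],[0.2,0,-5,0,0],[0.2,0,-9,0,0],[0.2,0,-13,0,0],[0.2,0,-16,0,0],[0.2,4,-16,0.6,-0.07],[0.2,8,-16,1.2,-0.14],[0.2,12,-16,1.8,-0.2],[0.2,16,-16,2.4,-0.28],[0.2,20,-16,3.1,-0.35],[0.2,24,-16,3.7,-0.42],[0.2,26,-16,4,-0.45],[0.2,26,-16,4,-0.45],[0.2,26,-16,4,-0.45]]' 35; python3 go.py 523.6 -8.3 295 106
python3 - <<'E'
from plov import *
st=telemetry.read_state();out={}
for n in('scene','top'):
    L=[capture(n) for _ in range(3)];p=dict(L[0]);p['image']=np.mean([l['image'].astype(float) for l in L],0).astype(np.uint8);out[n]=p
pickle.dump((out,st),open('c1.pkl','wb'))
P=[]
O,M=pl(st['tcp_pos'],st['eef_rot'],0,0,np.pi/6); print(O)
P+=[((0,0,255),q) for q in pins(O,M,.242)+block(O,M)]
draw(out['scene'],(210,120,310,240),6,P,'pics/c1s.png')
draw(out['top'],(210,110,280,190),9,P,'pics/c1t.png')
E
```

```text
t: 20.05
tcp_pos: [521.3, -8.5, 311.4]
eef_rot: [[-0.276, -0.004, -0.961], [0.961, -0.001, -0.276], [0.0, -1.0, 0.004]]
force: [-0.0, -0.2, -0.4]
width: 24.8
t 20.05 tcp [521.3  -8.5 311.4] ang 106.03 w 24.8 F [-0.  -0.2 -0.4] q [-0.23  0.29  1.57 -0.    1.29 -2.08]
shift cm [-0.04  1.64 -0.23] turn 0.001
[ 5.50031310e+02 -2.42635858e-01  2.78283017e+02]
```

View pics/c1s.png

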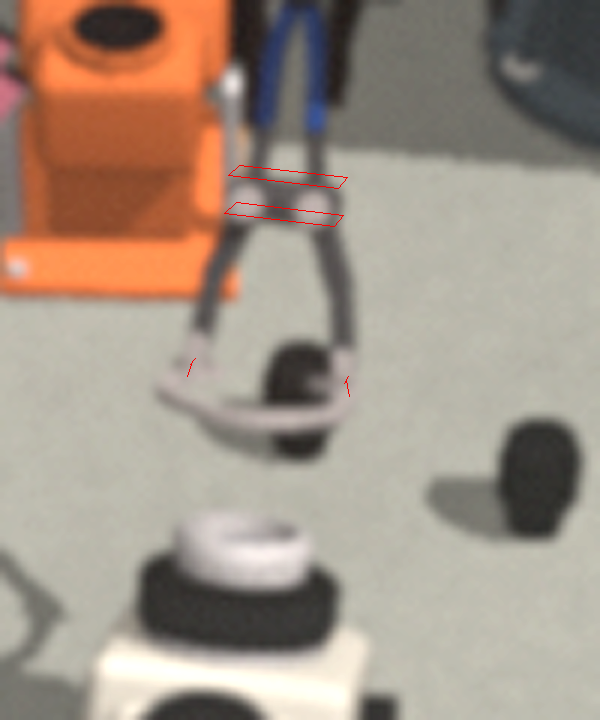

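View pics/c1t.png

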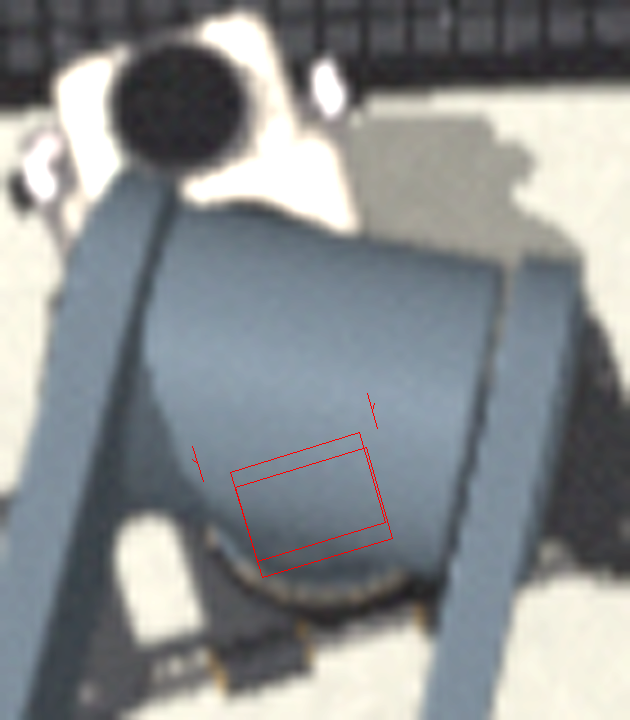

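```bash
cat > rfit.py <<'E'
from plov import *
def openring(op=.2,piv=31.7,eyeR=None):
    # returns polygons in ring frame (z=0 and 5), eyes at -x; arms rotated about (piv,0)
    polys=[]
    for s in(1,-1):
        a=np.linspace(0,np.pi-np.radians(27),40)
        o=np.c_[35.7*np.cos(a),35.7*np.sin(a)*s];i=np.c_[27.7*np.cos(a),27.7*np.sin(a)*s][::-1]
        arm=np.r_[o,i]
        c=np.array([-33,16.8*s]);lug=np.array([c+8.5*np.array(q) for q in((1,1),(1,-1),(-1,-1),(-1,1))])
        ca,sa=np.cos(-s*op),np.sin(-s*op); Rr=np.array([[ca,-sa],[sa,ca]])
        f=lambda q:(q-[piv,0])@Rr.T+[piv,0]
        polys+= [f(arm),f(lug)]
    eye=f(c[None])[0]
    return polys,eye
polys,eye=openring()
def rl(C,M):
    return [(1,C+np.c_[q,np.full(len(q),z)]@M.T,False) for z in(0,5.) for q in polys]
if __name__=='__main__':
    print('eye',eye)
E
python3 rfit.py
cat > c1fit.py <<'E'
from rfit import *
import sys
out,st=pickle.load(open(sys.argv[1],'rb')); roi=eval(sys.argv[2]); p=out['scene']
T,R=st['tcp_pos'],st['eef_rot']
def pose(v):
    O,M=pl(T,R,0,v[1],v[0]); O=O+M[:,1]*v[2]
    # ring extra tilt v[3] about pins' y; roll v[4] about x
    a=v[3]; Mr=M@Ry(a)
    if len(v)>4:
        ca,sa=np.cos(v[4]),np.sin(v[4]); Mr=Mr@np.array([[1,0,0],[0,ca,-sa],[0,sa,ca]])
    E=O+M@np.array([0,0,-75.])
    C=E+Mr@np.array([-eye[0],0,-5.])
    return O,M,C,Mr
def f(v): 
    O,M,C,Mr=pose(v); return cost(p,roi,rl(C,Mr))+30*((v[3])/.1)**2*0
x0=np.array([np.pi/6,0,0,0,0.])
best=None
for a in(-.15,0,.15):
  x=x0.copy();x[3]=a
  free=[1,2,3,4]
  g=lambda w:f(np.r_[x0[0],w])
  sx=np.vstack([x[1:]]+[x[1:]+np.eye(4)[i]*[6,4,.15,.08][i] for i in range(4)])
  b=minimize(g,x[1:],method='Nelder-Mead',options=dict(initial_simplex=sx,xatol=.005,fatol=1e-2,maxiter=500))
  if best is None or b.fun<best.fun: best=b
  print(b.x.round(3),b.fun.round(1))
v=np.r_[x0[0],best.x];O,M,C,Mr=pose(v)
print('ring C',C.round(1),'axis',Mr[:,2].round(3))
P=[((0,0,255),q) for _,q,_ in rl(C,Mr)]
g=np.array([643,26,155.]);Rg=Rz(.28)@Ry(-np.pi/6)
P+=[((0,255,0),circ(g,Rg,26.5,17)),((0,255,0),circ(g,Rg,29.9,13))]
draw(p,eval(sys.argv[3]),int(sys.argv[4]),P,sys.argv[5])
E
python3 c1fit.py c1.pkl '(230,172,276,196)' '(225,165,280,225)' 12 pics/c1f.png
```

```text
eye [-28.37266283 -29.31902421]
[ -4.365 -15.385   0.121   0.168] 657.6
[-15.175  16.792   0.338  -0.109] 696.8
[  1.417 -18.696   0.601   0.187] 631.6
ring C [618.2   0.9 204.7] axis [ 0.128 -0.156  0.979]
```

View pics/c1f.png

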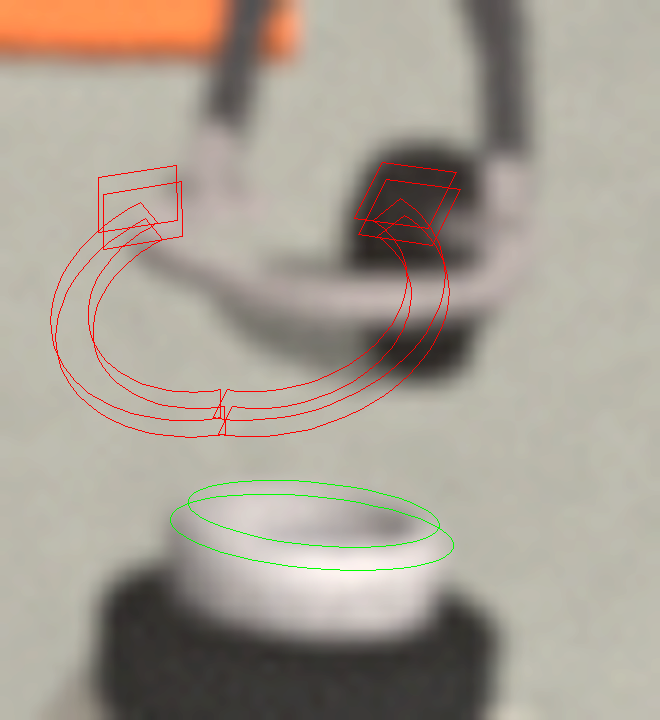

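```bash
cat > man.py <<'E'
from rfit import *
import sys
f,roi,k,outn=sys.argv[1:5]; out,st=pickle.load(open(f,'rb')); p=out['scene']
T,R=st['tcp_pos'],st['eef_rot']; P=[]
cols=[(0,0,255),(0,255,0),(255,0,0)]
for i,a in enumerate(sys.argv[5:]):
    th,dz,dy,al=[float(x) for x in a.split(',')]
    O,M=pl(T,R,0,dz,np.radians(th)); O=O+M[:,1]*dy; Mr=M@Ry(np.radians(al))
    C=O+M@np.array([0,0,-75.])+Mr@np.array([-eye[0],0,-5.])
    P+=[(cols[i],q) for _,q,_ in rl(C,Mr)]+[(cols[i],q) for q in pins(O,M,.242)+block(O,M)]
    print(a,'C',C.round(1))
draw(p,eval(roi),int(k),P,outn)
E
python3 man.py c1.pkl '(225,145,280,205)' 12 pics/c2.png 30,0,0,0 33,0,0,0
```

```text
30,0,0,0 C [611.9  17.5 222.9]
33,0,0,0 C [617.2  19.  228. ]
```

View pics/c2.png

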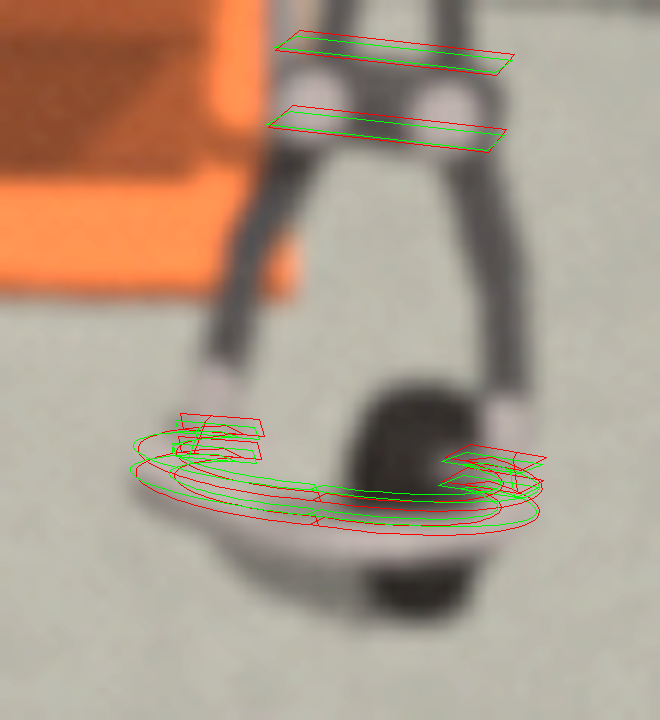

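```bash
python3 man.py c1.pkl '(225,145,280,205)' 12 pics/c3.png 31,-1,-0.5,6 24,0,-0.5,0
```

```text
31,-1,-0.5,6 C [614.2  17.7 222.6]
24,0,-0.5,0 C [600.7  13.8 213.7]
```

View pics/c3.png

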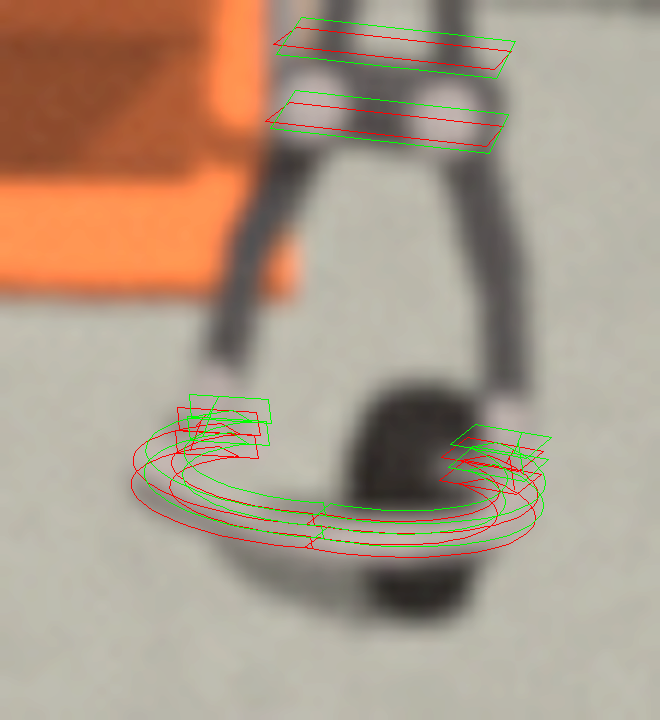

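```bash
python3 - <<'E'
from tgt import *
import subprocess
for h in(26,12,0): print(h,tcp(h,th=np.radians(30.5),lev=59,yo=0.5).round(1))
x=tcp(26,th=np.radians(30.5),lev=59,yo=.5)
print(subprocess.run(['python3','go.py',*map(str,x),'106'],capture_output=True,text=True).stdout)
E
```

```text
26 [539.3  -3.3 264.3]
12 [546.   -1.4 252.2]
0 [5.518e+02 3.000e-01 2.418e+02]
t 20.35 tcp [522.6  -8.4 312. ] ang 105.99 w 25.0 F [ 0.2 -0.1 -1.5] q [-0.23  0.29  1.57 -0.    1.28 -2.08]
shift cm [ 0.03  4.77 -1.75] turn -0.0
```

```bash
python3 -m creep '[[0.2,0,1.5,-0.6,0],[0.2,0,3,-1.2,0],[0.2,0,4.2,-1.6,0],[0.2,0,4.75,-1.75,0],[0.2,0,4.75,-1.75,0],[0.2,0,4.75,-1.75,0]]' 35; python3 go.py 539.3 -3.3 264.3 106
cat > snap.py <<'E'
from rfit import *
import sys
st=telemetry.read_state();out={}
L=[capture('scene') for _ in range(3)];p=dict(L[0]);p['image']=np.mean([l['image'].astype(float) for l in L],0).astype(np.uint8);out['scene']=p
pickle.dump((out,st),open(sys.argv[1]+'.pkl','wb'))
draw(p,(225,165,280,235),11,[],'pics/'+sys.argv[1]+'.png')
E
python3 snap.py d1
```

```text
t: 21.1
tcp_pos: [539.7, -2.8, 264.9]
eef_rot: [[-0.277, 0.001, -0.961], [0.961, -0.0, -0.277], [-0.0, -1.0, -0.001]]
force: [0.2, -0.6, -1.3]
width: 25.3
t 21.1 tcp [539.7  -2.8 264.9] ang 106.06 w 25.3 F [ 0.2 -0.6 -1.3] q [-0.21  0.36  1.6  -0.    1.18 -2.06]
shift cm [-0.04  0.06  0.05] turn 0.001
```

View pics/d1.png

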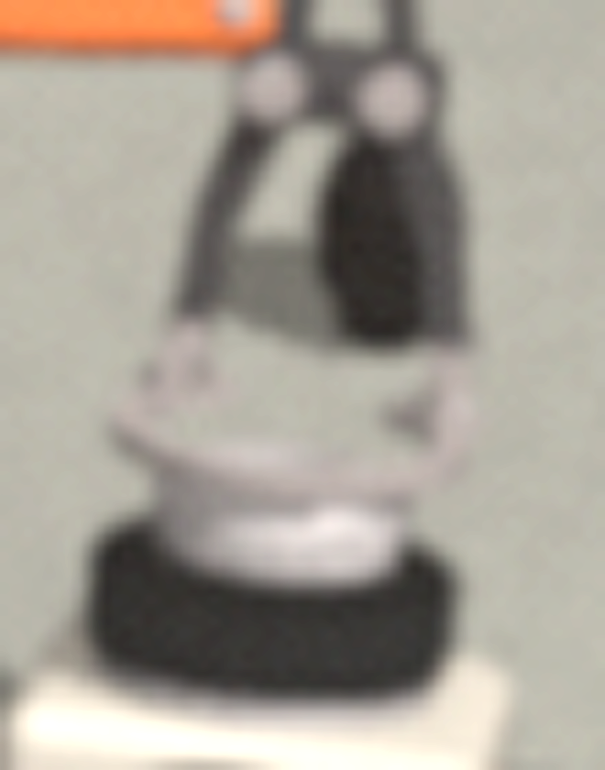

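```bash
python3 -m creep '[[0.2,0,0.26,-0.15,0],[0.2,0,0.52,-0.3,0],[0.2,0,0.52,-0.3,0]]' 35;python3 -m creep '[[0.2,0,0.26,-0.15,0],[0.2,0,0.52,-0.3,0],[0.2,0,0.52,-0.3,0]]' 35; python3 snap.py d2
```

```text
t: 21.62
tcp_pos: [542.4, -1.9, 259.1]
eef_rot: [[-0.277, -0.0, -0.961], [0.961, 0.0, -0.277], [0.0, -1.0, 0.0]]
force: [0.7, -0.8, -1.5]
width: 25.3
t: 22.0
tcp_pos: [545.4, -1.1, 253.9]
eef_rot: [[-0.277, -0.0, -0.961], [0.961, -0.0, -0.277], [-0.0, -1.0, 0.0]]
force: [0.2, 0.4, -0.5]
width: 25.3
```

View pics/d2.png

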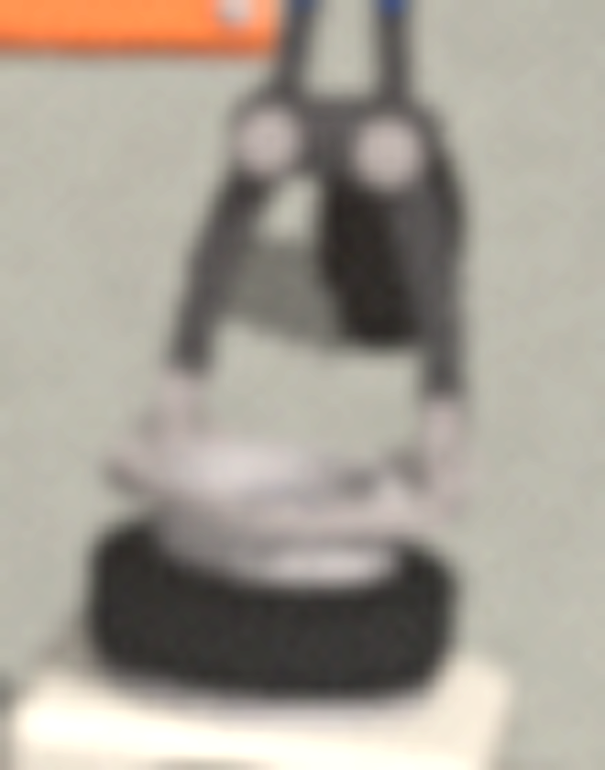

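```bash
python3 -m creep '[[0.2,0,0.17,-0.1,0],[0.2,0,0.35,-0.2,0],[0.2,0,0.35,-0.2,0]]' 35;python3 -m creep '[[0.2,0,0.17,-0.1,0],[0.2,0,0.35,-0.2,0],[0.2,0,0.35,-0.2,0]]' 35; python3 snap.py d3
```

```text
t: 22.52
tcp_pos: [547.2, -0.6, 250.5]
eef_rot: [[-0.277, -0.0, -0.961], [0.961, -0.0, -0.277], [-0.0, -1.0, 0.0]]
force: [-1.0, -0.8, 0.0]
width: 25.2
t: 22.9
tcp_pos: [549.3, 0.1, 247.0]
eef_rot: [[-0.277, 0.0, -0.961], [0.961, 0.0, -0.277], [0.0, -1.0, -0.0]]
force: [0.5, -0.6, -0.3]
width: 25.0
```

View pics/d3.png

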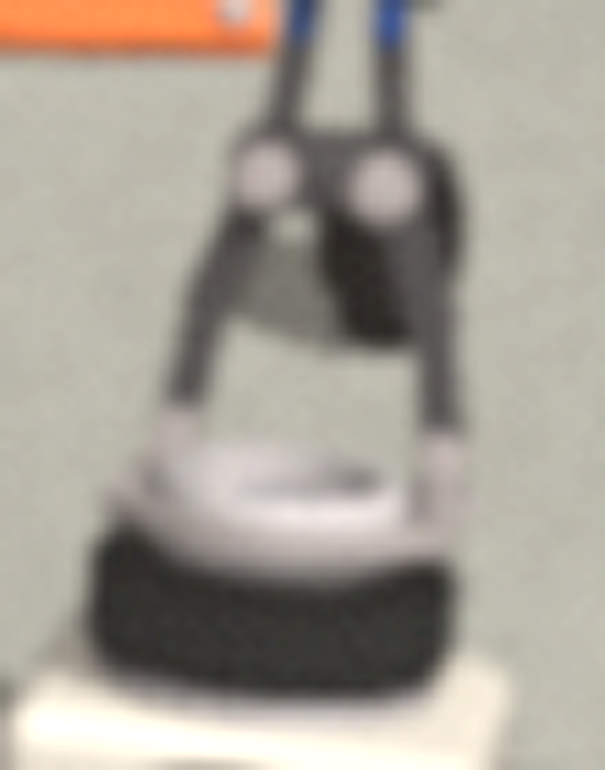

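```bash
python3 -m creep '[[0.2,0,0.17,-0.1,0],[0.2,0,0.26,-0.15,0],[0.2,0,0.26,-0.15,0]]' 35;python3 -m creep '[[0.2,0,0.13,-0.08,0],[0.2,0,0.26,-0.15,0],[0.2,0,0.26,-0.15,0]]' 35; python3 snap.py d4
```

```text
t: 23.42
tcp_pos: [550.6, 0.4, 244.5]
eef_rot: [[-0.277, 0.0, -0.961], [0.961, 0.0, -0.277], [0.0, -1.0, -0.0]]
force: [0.4, -0.5, -1.1]
width: 24.9
t: 23.8
tcp_pos: [551.1, 0.5, 242.7]
eef_rot: [[-0.277, -0.002, -0.961], [0.961, -0.001, -0.277], [-0.0, -1.0, 0.002]]
force: [-3.4, -2.3, 6.1]
width: 25.3
```

View pics/d4.png

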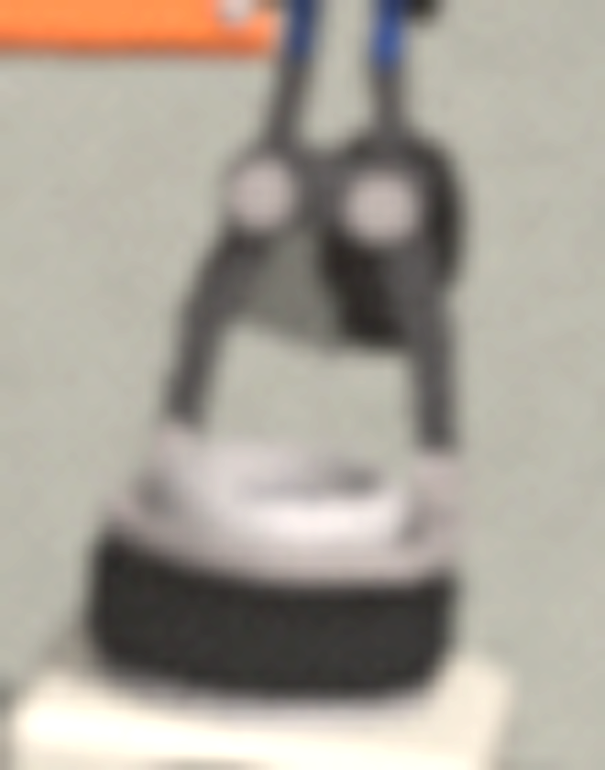

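```bash
python3 -m creep '[[0.2,0,0.09,-0.05,0],[0.2,0,0.13,-0.08,0],[0.2,0,0.13,-0.08,0]]' 35; python3 snap.py d5
```

```text
t: 24.32
tcp_pos: [551.1, 0.5, 242.2]
eef_rot: [[-0.277, -0.003, -0.961], [0.961, -0.002, -0.277], [-0.001, -1.0, 0.003]]
force: [-6.5, -1.6, 10.7]
width: 25.3
```

View pics/d5.png

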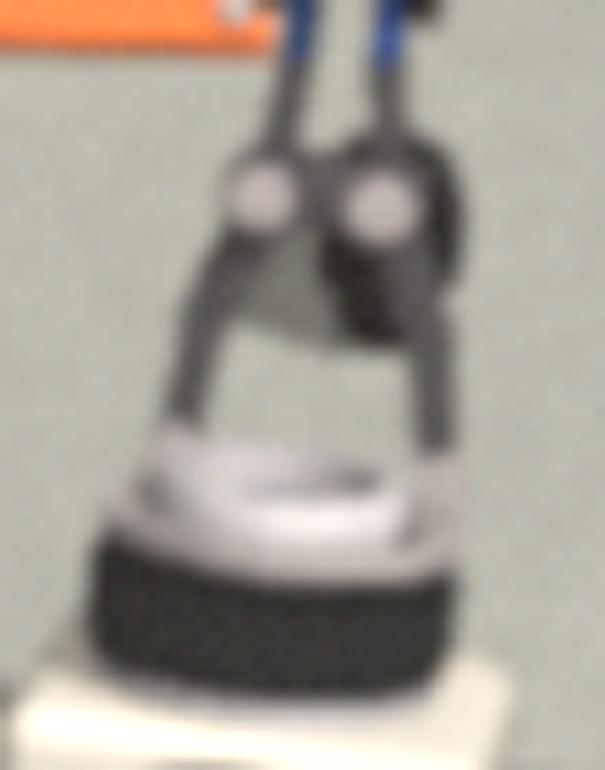

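```bash
python3 -m creep '[[0.33,0,0,0.03,0],[0.38,0,0.03,0.1,0],[0.43,0,0.07,0.18,0],[0.48,0,0.11,0.26,0],[0.53,0,0.14,0.34,0],[0.57,0,0.16,0.38,0],[0.58,0,0.16,0.38,0],[0.58,0,0.16,0.38,0]]' 30; python3 snap.py d6
```

```text
t: 25.48
tcp_pos: [549.5, 0.2, 239.0]
eef_rot: [[-0.276, 0.001, -0.961], [0.961, 0.0, -0.276], [0.0, -1.0, -0.001]]
force: [-0.4, 0.4, 0.6]
width: 50.1
```

View pics/d6.png

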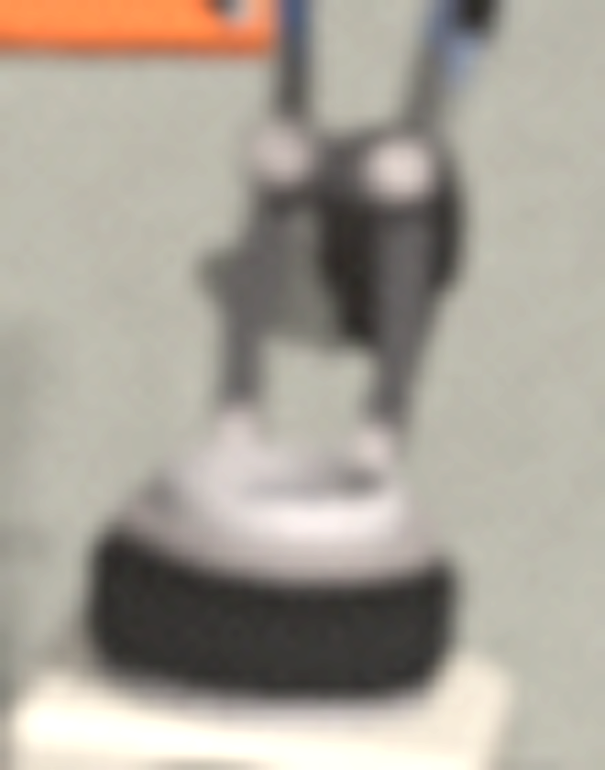

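```bash
python3 -m creep '[[0.58,0,-0.35,0.2,0],[0.58,0,-0.7,0.4,0],[0.58,0,-1.3,0.75,0],[0.58,0,-2.2,1.25,0],[0.58,0,-3.5,2,0],[0.58,0,-3.5,2,0]]' 15; python3 snap.py d7
```

```text
t: 26.38
tcp_pos: [530.1, -5.8, 275.7]
eef_rot: [[-0.276, 0.003, -0.961], [0.961, -0.001, -0.276], [-0.002, -1.0, -0.003]]
force: [0.4, 0.3, -0.0]
width: 50.4
```

View pics/d7.png

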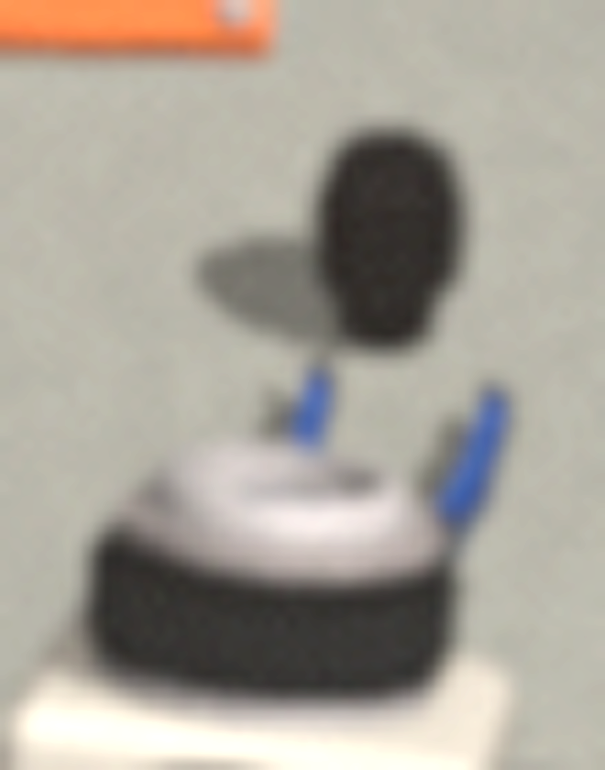

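```bash
python3 - <<'E'
from rfit import *
p=capture('scene');draw(p,(180,90,340,290),4,[],'pics/e1.png')
t=capture('top');crop(t,245,165,50,45,8,'pics/e1t.png')
for n in('pliers','ring','ring_eyes','pliers_grip','pliers_tips'):
  for q in(p,t): print(n,[(np.round(x['at'],1).tolist(),round(x['conf'],2)) for x in tip_of(n,q)[:3]])
print(telemetry.read_state()['t'])
E
```

```text
pliers [([195.4, 147.0], 0.96), ([256.7, 218.7], 0.62), ([253.1, 213.8], 0.3)]
pliers [([331.1, 223.2], 0.73)]
ring [([245.7, 214.2], 0.39)]
ring [([236.7, 146.4], 0.74), ([318.3, 182.7], 0.21)]
ring_eyes [([249.2, 212.8], 0.52)]
ring_eyes []
pliers_grip [([259.4, 206.9], 0.61), ([207.2, 134.3], 0.56)]
pliers_grip [([326.3, 231.2], 0.68), ([253.4, 199.4], 0.41)]
pliers_tips [([180.3, 166.7], 0.75)]
pliers_tips [([338.6, 209.0], 0.69), ([173.3, 194.2], 0.54)]
27.125
```

View pics/e1.png

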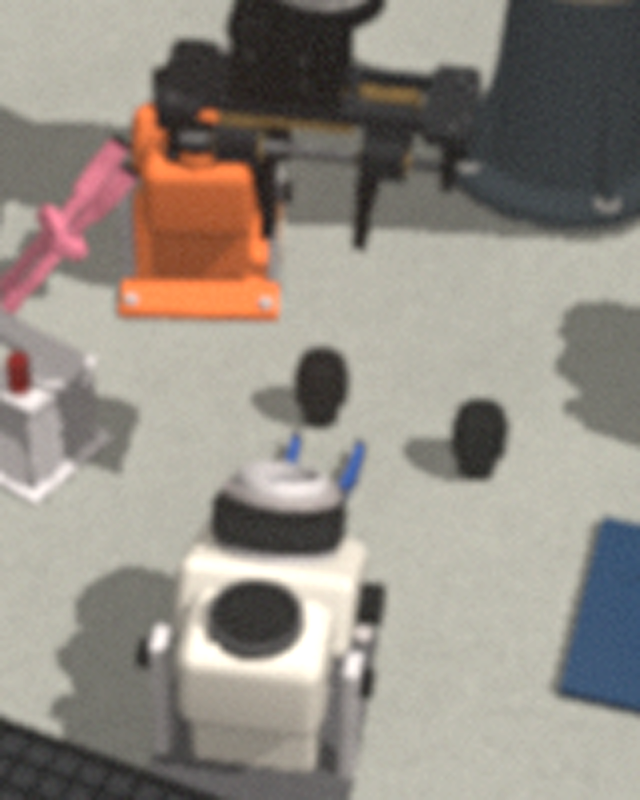

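View pics/e1t.png

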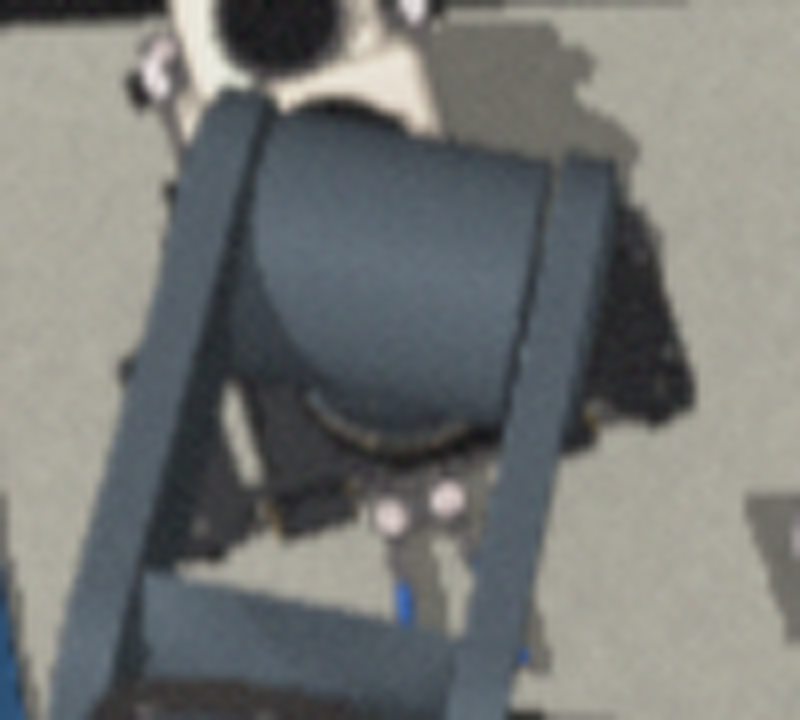

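The pliers slipped out of the light grip during the withdrawal. They now lie on the table behind the head, while the ring stayed on the tube. I'll move the arm aside to look, then recover them.

```bash
python3 -m creep '[[0.75,5,-2,0.5,0],[0.75,11,-2,1,0],[0.75,17,-2,1.5,0],[0.75,22,-2,2,0],[0.75,22,-2,2,0]]' 15; python3 - <<'E'
from rfit import *
import pickle
out={}
for n in('scene','top'):
    L=[capture(n) for _ in range(3)];p=dict(L[0]);p['image']=np.mean([l['image'].astype(float) for l in L],0).astype(np.uint8);out[n]=p
pickle.dump(out,open('f1.pkl','wb'))
draw(out['top'],(215,120,285,230),7,[],'pics/f1t.png');draw(out['scene'],(215,130,300,235),7,[],'pics/f1s.png')
E
```

```text
t: 27.75
tcp_pos: [448.0, 203.0, 294.2]
eef_rot: [[-0.282, -0.0, -0.959], [0.959, 0.001, -0.282], [0.001, -1.0, 0.0]]
force: [0.1, -1.1, 0.5]
width: 65.2
```

View pics/f1t.png

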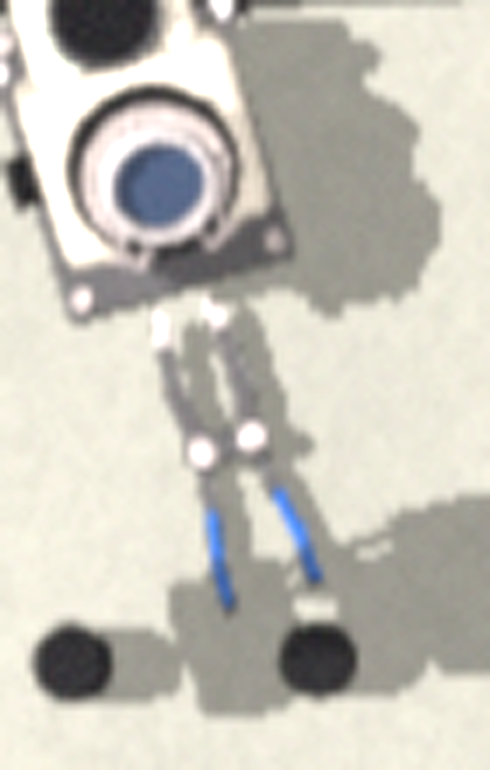

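View pics/f1s.png

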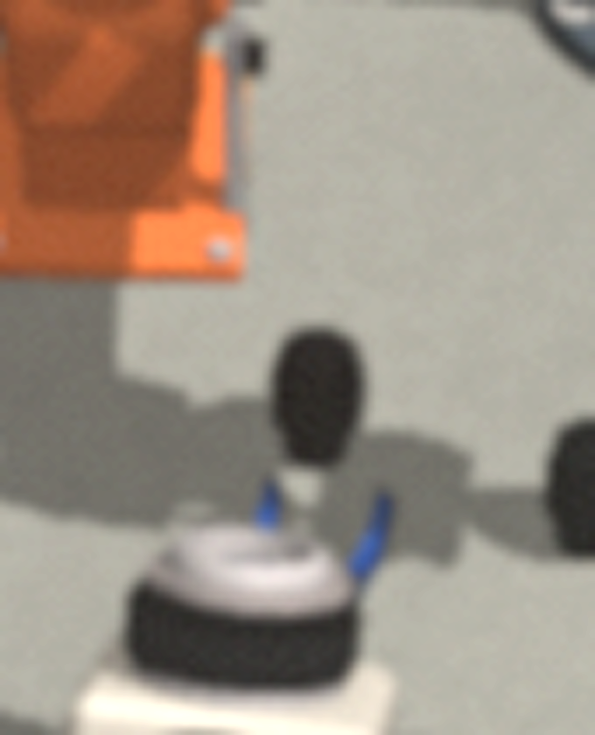

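```bash
python3 - <<'E'
from rfit import *
out=pickle.load(open('f1.pkl','rb'));t=out['top'];s=out['scene']
f=lambda x,y:((x+.5)/7-.5+215,(y+.5)/7-.5+120)
for n,q,z in(('rivL',(201,453),36),('rivR',(251,437),36),('tipL',(160,325),17),('tipR',(215,310),17),('hendL',(228,605),20),('hendR',(315,580),20),('hbowL',(213,515),24),('hbowR',(280,495),24),('eyeB top',(318,655),58),('eyeA top',(72,660),58),('eyeB bot',(318,655),0)):
    print(n,atz(t,f(*q),z).round(1))
g=lambda x,y:((x+.5)/7-.5+215,(y+.5)/7-.5+130)
print('tri hendR(?)',tri(s,g(268,487),t,f(315,580)),tri(s,g(385,493),t,f(228,605)))
# eyepiece: original est from avg0
E
```

```text
rivL [519.8   9.2  36. ]
rivR [527.9 -17.6  36. ]
tipL [592.3  30.7  17. ]
tipR [600.    0.7  17. ]
hendL [439.3  -3.4  20. ]
hendR [451.8 -50.3  20. ]
hbowL [487.6   3.7  24. ]
hbowR [497.6 -32.5  24. ]
eyeB top [410.4 -50.3  58. ]
eyeA top [410.5  77.6  58. ]
eyeB bot [412.2 -51.4   0. ]
tri hendR(?) (array([452.91970267, -52.12569803,  12.84832121]), np.float64(3.591943189615947)) (array([439.7001547 ,  -4.05494191,  18.36085975]), np.float64(1.4759491921136747))
```

```bash
python3 -m creep '[[0.85,-6,0,1.6,0],[0.85,-12,4,3.2,0],[0.85,-18,9,4.9,0],[0.85,-21.9,14,5.95,0],[0.85,-21.9,19,5.95,0],[0.85,-21.9,19,5.95,0],[0.85,-21.9,19,5.95,0]]' 4; python3 go.py 452.8 -24.2 5 106
python3 - <<'E'
from rfit import *
p=capture('scene');draw(p,(215,110,300,215),7,[],'pics/f2s.png')
E
```

```text
t: 28.92
tcp_pos: [453.2, -26.9, 104.1]
eef_rot: [[-0.275, -0.001, -0.961], [0.961, 0.0, -0.275], [0.001, -1.0, 0.001]]
force: [-0.0, 0.3, 0.6]
width: 74.2
t 28.93 tcp [453.2 -26.9 104.1] ang 105.98 w 74.2 F [-0.   0.3  0.6] q [-0.31  0.51  1.96  0.    0.67 -2.16]
shift cm [ 0.27  9.91 -0.04] turn -0.0
```

View pics/f2s.png

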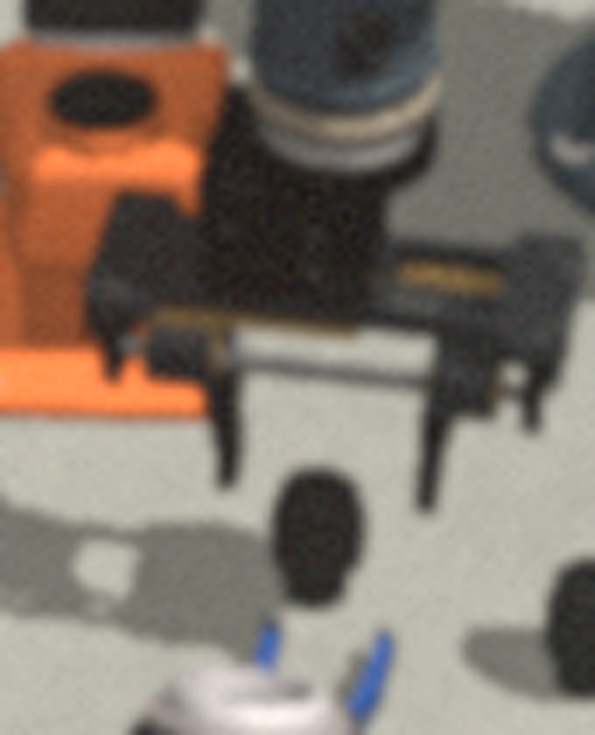

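```bash
python3 -m creep '[[0.85,0.27,5,0,0],[0.85,0.27,8.5,0,0],[0.85,0.27,9.8,0,0],[0.85,0.27,9.8,0,0],[0.7,0.27,9.8,0,0],[0.58,0.27,9.8,0,0],[0.5,0.27,9.8,0,0],[0.5,0.27,9.8,0,0]]' 4; python3 go.py 452.8 -24.2 5 106
```

```text
t: 29.98
tcp_pos: [453.1, -24.2, 6.8]
eef_rot: [[-0.276, 0.002, -0.961], [0.961, -0.001, -0.276], [-0.001, -1.0, -0.002]]
force: [-0.0, 0.1, 6.6]
width: 55.4
t 29.98 tcp [453.1 -24.2   6.8] ang 106.04 w 55.4 F [-0.   0.1  6.6] q [-0.3   0.72  2.01  0.    0.41 -2.15]
shift cm [0.01 0.18 0.03] turn 0.001
```

```bash
python3 -m creep '[[0.5,0,-0.3,0,0],[0.5,0,-1,0,0],[0.5,0,-2.5,0,0],[0.5,0,-5,0,0],[0.5,0,-8,0,0],[0.5,0,-8,0,0]]' 4; python3 go.py
python3 - <<'E'
from rfit import *
p=capture('scene');draw(p,(205,110,300,225),7,[],'pics/f3s.png')
t=capture('top');draw(t,(215,130,285,220),7,[],'pics/f3t.png')
E
```

```text
t: 30.72
tcp_pos: [453.4, -24.2, 87.7]
eef_rot: [[-0.277, 0.004, -0.961], [0.961, -0.001, -0.277], [-0.002, -1.0, -0.003]]
force: [0.4, -0.5, -0.7]
width: 55.3
t 30.73 tcp [453.4 -24.2  87.7] ang 106.06 w 55.3 F [ 0.4 -0.5 -0.7] q [-0.3   0.54  1.98 -0.    0.62 -2.15]
```

View pics/f3s.png

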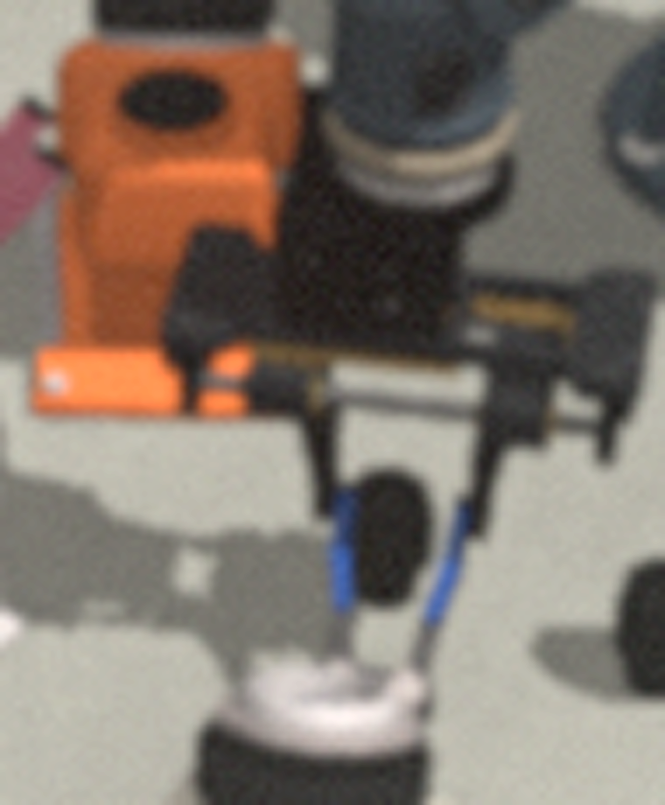

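View pics/f3t.png

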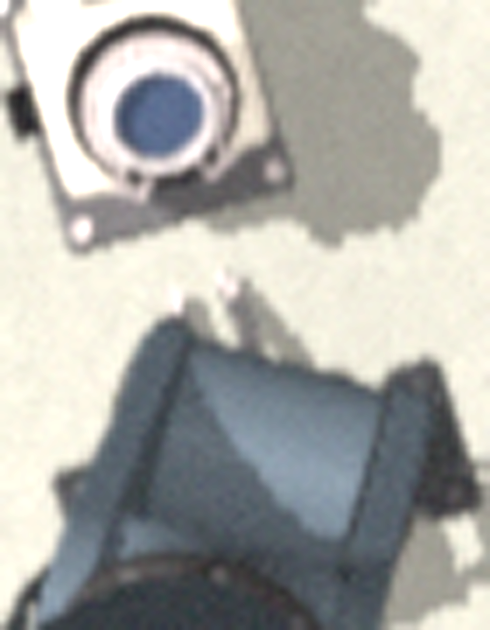

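```bash
python3 -m creep '[[0.5,0,-3,0,0],[0.5,0,-6,0,0],[0.5,0,-9,0,0],[0.5,0,-12,0,0],[0.5,0,-12,0,0]]' 3; python3 go.py
python3 - <<'E'
from rfit import *
p=capture('scene');draw(p,(205,80,300,205),6,[],'pics/f4s.png')
E
```

```text
t: 31.45
tcp_pos: [453.3, -24.2, 206.6]
eef_rot: [[-0.277, 0.003, -0.961], [0.961, -0.001, -0.277], [-0.001, -1.0, -0.002]]
force: [0.4, 0.2, -1.6]
width: 55.4
t 31.45 tcp [453.3 -24.2 206.6] ang 106.06 w 55.4 F [ 0.4  0.2 -1.6] q [-0.3   0.32  1.87  0.    0.95 -2.15]
```

View pics/f4s.png

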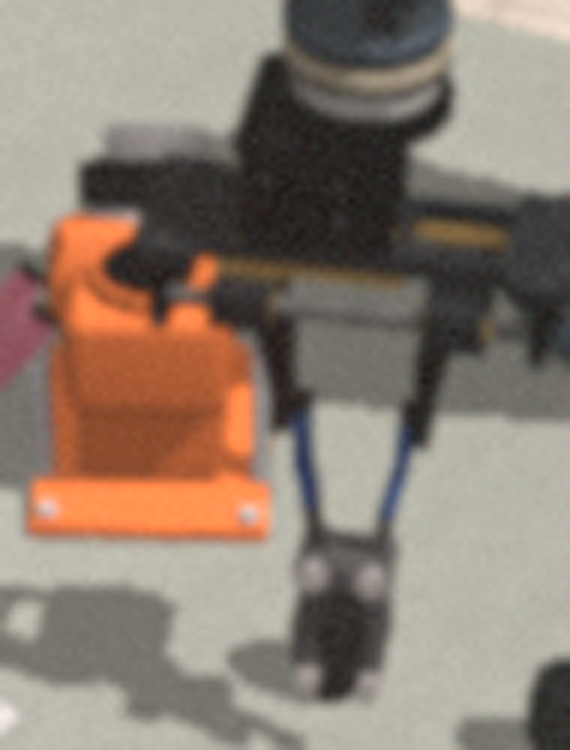

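```bash
python3 - <<'E'
from rfit import *
from scipy.optimize import least_squares
p=pickle.load(open('f1.pkl','rb'))['scene']; st=telemetry.read_state()
T,R=st['tcp_pos'],st['eef_rot']
f=lambda x,y:np.array([(x+.5)/6-.5+205,(y+.5)/6-.5+80])
riv=f(342,575);tip=f(335,680)
def pose(v):
    yw=R[:,0];zw=-R[:,1];xw=np.cross(yw,zw);th=v[0]
    zt=zw*np.cos(th)-xw*np.sin(th);xt=xw*np.cos(th)+zw*np.sin(th)
    M=np.c_[xt,yw,zt]; O=T+8*zw-v[1]*zt+v[2]*yw; return O,M
def res(v):
    O,M=pose(v)
    return np.r_[proj(p,O+M@[17,0,0])[0]-riv,proj(p,O+M@[5,0,-72])[0]-tip]
for t0 in(.2,.6,1.0,1.3):
    r=least_squares(res,[t0,72,0]);print(np.degrees(r.x[0]).round(1),r.x[1:].round(1),r.fun.round(1),pose(r.x)[0].round(1))
E
```

```text
4.7 [78.  -2.3] [-0.4 -0.1  0.4  0.1] [459.  -24.3 135.7]
4.7 [78.  -2.3] [-0.4 -0.1  0.4  0.1] [459.  -24.3 135.7]
106.8 [217.   26.4] [ 1.8 -0.1 -1.7  0.1] [644.7  58.9 276. ]
106.8 [217.   26.4] [ 1.8 -0.1 -1.7  0.1] [644.7  58.9 276. ]
```

```bash
python3 -m creep '[[0.5,0,-1,0,0],[0.5,-1.5,-3,0,0.05],[0.5,-4,-5,0,0.1],[0.5,-7,-6.5,0,0.15],[0.5,-10,-6.5,0,0.2],[0.5,-13,-6.5,0,0.25],[0.5,-16,-6.5,0,0.3],[0.5,-19,-6.5,0,0.35],[0.5,-22,-6.5,0.1,0.4],[0.5,-24.5,-6.5,0.15,0.45],[0.5,-25.7,-6.5,0.15,0.45],[0.5,-25.7,-6.5,0.15,0.45],[0.5,-25.7,-6.5,0.15,0.45]]' 8; python3 go.py 523 -271.2 272 80.3
cat > vfit.py <<'E'
from rfit import *
import sys
st=telemetry.read_state()
L=[capture('scene') for _ in range(3)];p=dict(L[0]);p['image']=np.mean([l['image'].astype(float) for l in L],0).astype(np.uint8)
pickle.dump((p,st),open('v.pkl','wb'))
draw(p,eval(sys.argv[1]),int(sys.argv[2]),[],sys.argv[3])
E
python3 vfit.py '(130,80,220,210)' 6 pics/f5.png
```

```text
t: 33.12
tcp_pos: [521.6, -270.1, 270.6]
eef_rot: [[0.168, -0.001, -0.986], [0.986, 0.002, 0.168], [0.001, -1.0, 0.001]]
force: [-0.1, 0.6, -1.1]
width: 44.0
t 33.12 tcp [ 521.6 -270.1  270.6] ang 80.32 w 44.0 F [-0.1  0.6 -1.1] q [-0.67  0.43  1.47  0.    1.25 -2.07]
shift cm [-0.08 -0.14 -0.16] turn 0.0
```

View pics/f5.png

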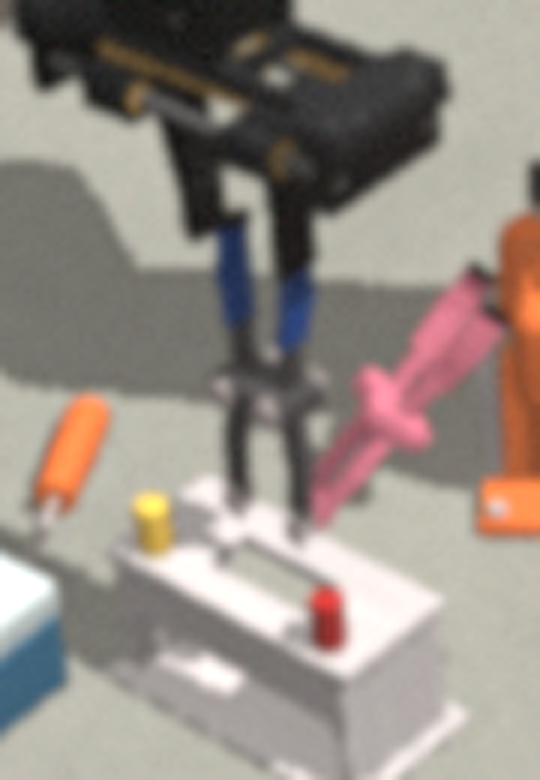

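```bash
cat > vov.py <<'E'
from rfit import *
import sys
p,st=pickle.load(open('v.pkl','rb'));T,R=st['tcp_pos'],st['eef_rot']
yw=R[:,0];zw=-R[:,1];xw=np.cross(yw,zw)
P=[]
cols=[(0,0,255),(0,255,0),(255,0,0)]
for i,a in enumerate(sys.argv[4:]):
    th,L,dy,op=[float(v) for v in a.split(',')]; th=np.radians(th)
    zt=zw*np.cos(th)-xw*np.sin(th);xt=xw*np.cos(th)+zw*np.sin(th)
    M=np.c_[xt,yw,zt];O=T+8*zw-L*zt+dy*yw
    print(a,O.round(1),'pin end z',(O-82*zt)[2].round(1),'tip',(O-75*zt).round(1))
    P+=[(cols[i],q) for q in pins(O,M,op)+block(O,M)]
c=np.array([527.6,-272.1,0.]);Rk=Rz(-.17)
P+=[((255,0,255),np.array([c+Rk@np.array([x,y,85]) for x,y in((13,32),(13,-32),(-13,-32),(-13,32))]))]
draw(p,eval(sys.argv[1]),int(sys.argv[2]),P,sys.argv[3])
E
python3 vov.py '(145,115,205,195)' 9 pics/f6.png 4.7,78,0,.07 -3,78,0,.07
```

```text
4.7,78,0,.07 [ 527.8 -271.1  200.9] pin end z 119.1 tip [ 533.8 -272.   126.1]
-3,78,0,.07 [ 517.5 -269.3  200.7] pin end z 118.9 tip [ 513.5 -268.6  125.8]
```

View pics/f6.png

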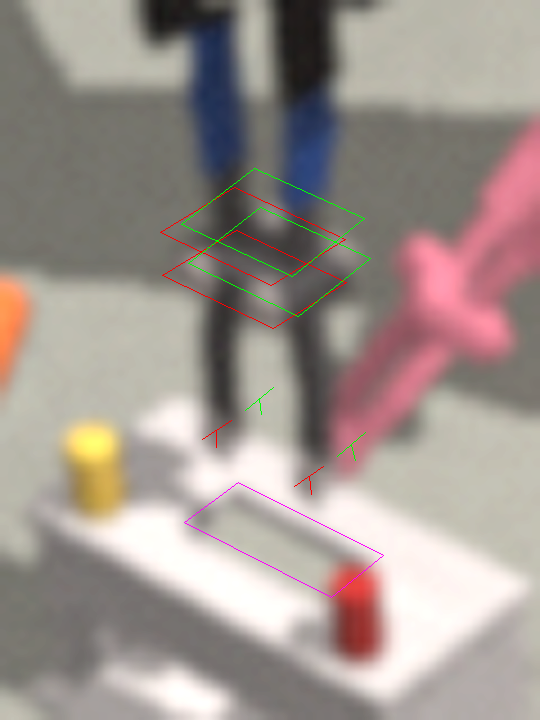

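```bash
python3 -m creep '[[0.56,0,0,0.1,0],[0.58,0,1,0.1,0],[0.58,0,2,0.1,0],[0.58,0,3,0.1,0],[0.58,0,4,0.1,0],[0.58,0,5,0.1,0],[0.58,0,5,0.1,0]]' 8; python3 go.py; python3 vfit.py '(145,115,205,195)' 9 pics/f7.png
```

```text
t: 34.15
tcp_pos: [520.5, -270.8, 219.9]
eef_rot: [[0.169, -0.002, -0.986], [0.986, 0.001, 0.169], [0.001, -1.0, 0.002]]
force: [-0.1, -0.3, -0.7]
width: 50.5
t 34.15 tcp [ 520.5 -270.8  219.9] ang 80.27 w 50.5 F [-0.1 -0.3 -0.7] q [-0.67  0.48  1.53  0.    1.13 -2.07]
```

View pics/f7.png

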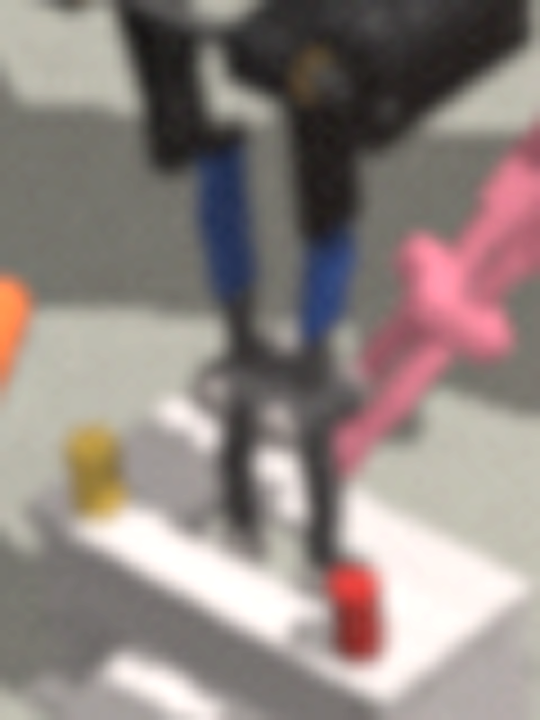

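```bash
python3 -m creep '[[0.58,0,0.8,0,0],[0.58,0,1.6,0,0],[0.58,0,2.4,0,0],[0.58,0,2.4,0,0]]' 8; python3 -m creep '[[0.58,0,0.8,0,0],[0.58,0,1.6,0,0],[0.58,0,2.4,0,0],[0.58,0,2.4,0,0]]' 8; python3 vfit.py '(145,115,205,195)' 9 pics/f8.png
```

```text
t: 34.8
tcp_pos: [520.5, -270.7, 196.0]
eef_rot: [[0.169, -0.002, -0.986], [0.986, 0.001, 0.169], [0.001, -1.0, 0.002]]
force: [0.3, -0.3, -1.3]
width: 50.3
t: 35.3
tcp_pos: [521.6, -271.6, 173.1]
eef_rot: [[0.169, 0.001, -0.986], [0.986, -0.001, 0.169], [-0.001, -1.0, -0.001]]
force: [0.9, 0.2, 1.3]
width: 51.9
```

View pics/f8.png

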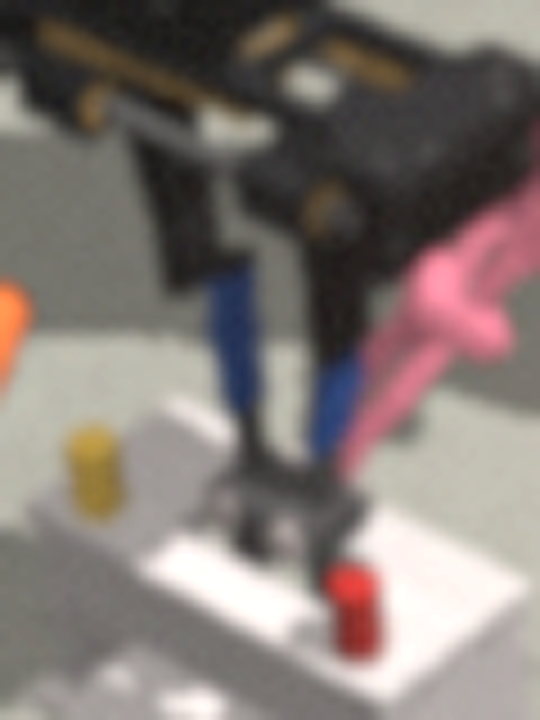

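```bash
python3 -m creep '[[0.58,0,0.3,0,0],[0.58,0,0.5,0,0],[0.58,0,0.5,0,0]]' 8; python3 -m creep '[[0.58,0,0.3,0,0],[0.58,0,0.5,0,0],[0.58,0,0.5,0,0]]' 8; python3 vfit.py '(145,115,205,195)' 9 pics/f9.png
```

```text
t: 35.83
tcp_pos: [524.5, -272.6, 171.6]
eef_rot: [[0.169, 0.008, -0.986], [0.986, -0.004, 0.169], [-0.003, -1.0, -0.009]]
force: [3.1, 1.8, 13.5]
width: 54.6
t: 36.2
tcp_pos: [524.9, -272.7, 167.0]
eef_rot: [[0.17, 0.01, -0.985], [0.986, -0.005, 0.17], [-0.003, -1.0, -0.01]]
force: [2.0, 1.4, 14.7]
width: 55.0
```

View pics/f9.png

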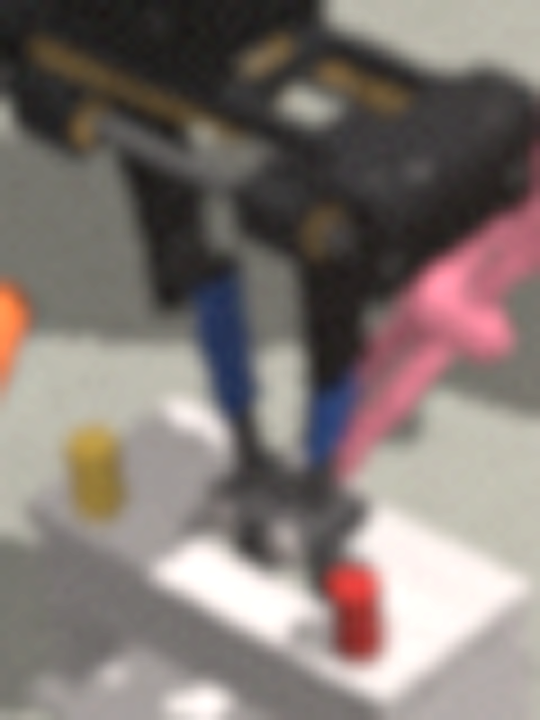

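```bash
python3 -m creep '[[0.6,0,-0.3,0,0],[0.7,0,-0.3,0,0],[0.9,0,-0.3,0,0],[1,0,-0.3,0,0],[1,0,-0.3,0,0],[1,0,-3,0,0],[1,0,-7,0,0],[1,0,-11,0,0],[1,0,-13,0,0],[1,0,-13,0,0]]' 8; python3 vfit.py '(145,105,205,195)' 8 pics/g1.png
```

```text
t: 37.6
tcp_pos: [521.8, -271.7, 294.6]
eef_rot: [[0.169, 0.003, -0.986], [0.986, -0.002, 0.169], [-0.002, -1.0, -0.003]]
force: [0.5, -0.1, -0.8]
width: 87.2
```

View pics/g1.png

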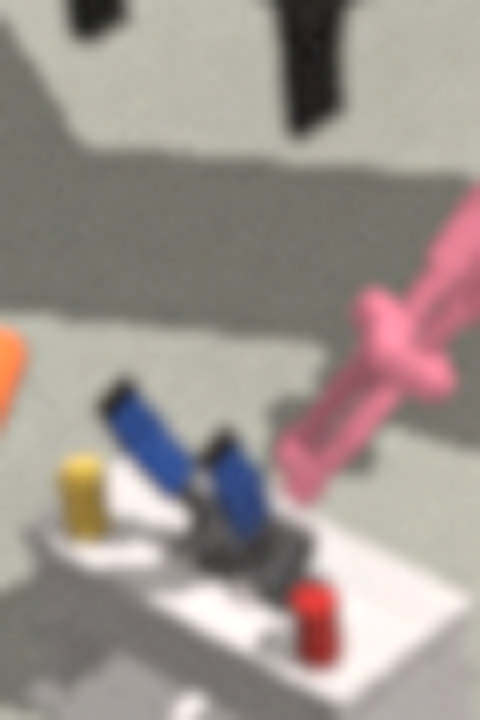

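The pliers tipped over in the slot after I released them, with the handles leaning to (120,390) and (220,440). I'll look from above before correcting that.

```bash
python3 -m creep '[[1,4,0,2,0],[1,10,0,4,0],[1,16,0,6,0],[1,22,0,8,0],[1,24,0,8,0]]' 8; python3 - <<'E'
from rfit import *
out={}
for n in('scene','top'):
    L=[capture(n) for _ in range(3)];p=dict(L[0]);p['image']=np.mean([l['image'].astype(float) for l in L],0).astype(np.uint8);out[n]=p
pickle.dump(out,open('g2.pkl','wb'))
draw(out['top'],(285,145,365,215),8,[],'pics/g2t.png');draw(out['scene'],(140,120,220,205),8,[],'pics/g2s.png')
E
```

```text
t: 38.38
tcp_pos: [480.1, -17.6, 291.5]
eef_rot: [[0.166, -0.005, -0.986], [0.986, 0.002, 0.166], [0.001, -1.0, 0.005]]
force: [0.2, -0.8, 0.9]
width: 87.4
```

View pics/g2t.png

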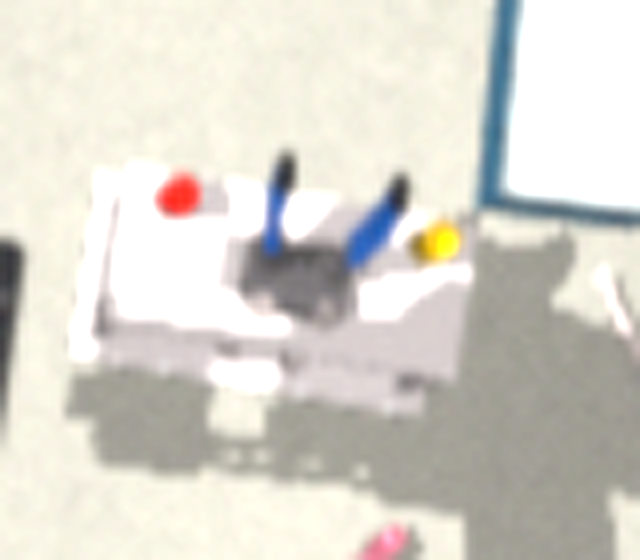

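View pics/g2s.png

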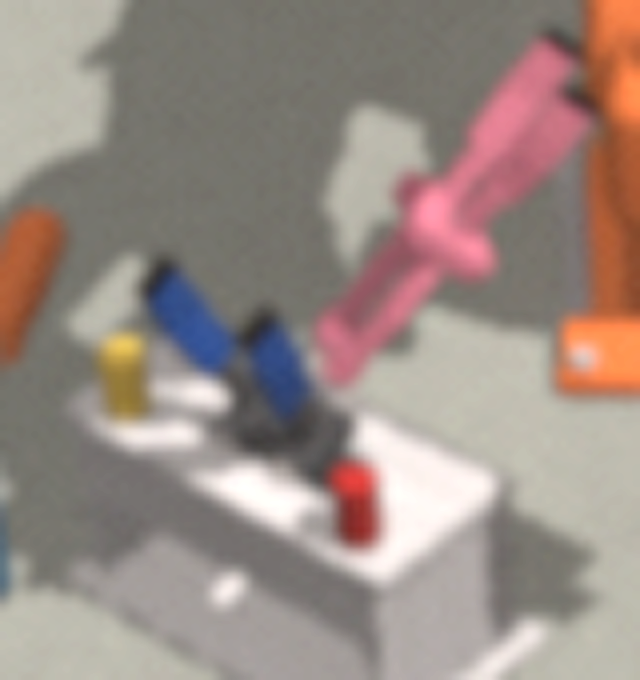

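```bash
python3 - <<'E'
from rfit import *
out=pickle.load(open('g2.pkl','rb'));t=out['top'];s=out['scene']
f=lambda x,y:((x+.5)/8-.5+285,(y+.5)/8-.5+145)
g=lambda x,y:((x+.5)/8-.5+140,(y+.5)/8-.5+120)
# image-left handle in top = +y ; in scene +y is right
Hp=tri(s,g(260,322),t,f(287,165)); Hm=tri(s,g(160,268),t,f(400,188))
Bp=tri(s,g(292,410),t,f(272,250)); Bm=tri(s,g(222,362),t,f(358,262))
for n,x in(('H+',Hp),('H-',Hm),('B+',Bp),('B-',Bm)):
    L=Rz(.17)@(x[0]-[527.6,-272.1,0]); print(n,x[0].round(1),round(x[1],1),'rack',L.round(1))
E
```

```text
H+ [ 563.5 -254.4  172.4] 1.5 rack [ 32.4  23.5 172.4]
H- [ 553.  -302.1  172.2] 0.6 rack [ 30.2 -25.3 172.2]
B+ [ 537.2 -261.1  109.5] 4.0 rack [  7.6  12.5 109.5]
B- [ 529.9 -296.8  114. ] 1.4 rack [  6.5 -23.9 114. ]
```

```bash
cat > gov.py <<'E'
from rfit import *
import sys
out=pickle.load(open(sys.argv[1],'rb'))
Rk=Rz(-.17);c=np.array([527.6,-272.1,0.])
P=[];cols=[(0,0,255),(0,255,0),(255,0,0)]
for i,a in enumerate(sys.argv[2:]):
    x,y,z,th=[float(v) for v in a.split(',')]
    M=Rk@Ry(np.radians(th));O=c+Rk@np.array([x,y,z])
    P+=[(cols[i],q) for q in block(O,M)]
    for s in(1,-1):
        P.append((cols[i],np.array([O+M@np.array(q) for q in((-9,s*20,31),(-9,s*27,60),(-9,s*24,86),(9,s*24,86),(9,s*27,60),(9,s*20,31))])))
P+=[((255,0,255),np.array([c+Rk@np.array([x,y,85]) for x,y in((13,32),(13,-32),(-13,-32),(-13,32))]))]
draw(out['top'],(295,150,355,205),10,P,'pics/go_t.png');draw(out['scene'],(145,140,210,200),10,P,'pics/go_s.png')
E
python3 gov.py g2.pkl -4,0,95,25 0,0,97,35
```

```text
(no output)
```

View pics/go_t.png

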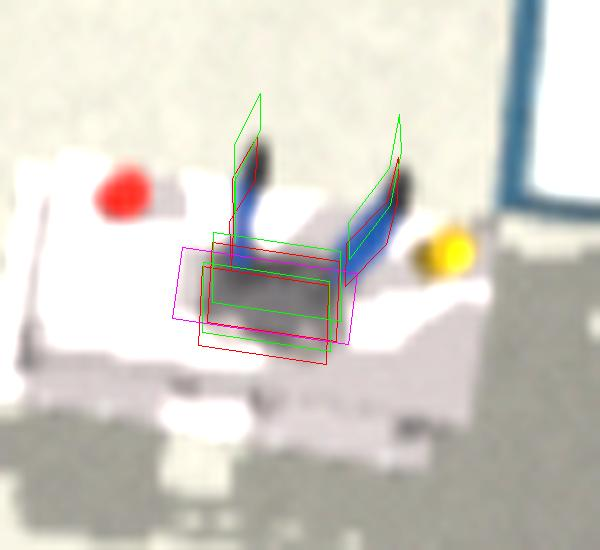

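View pics/go_s.png

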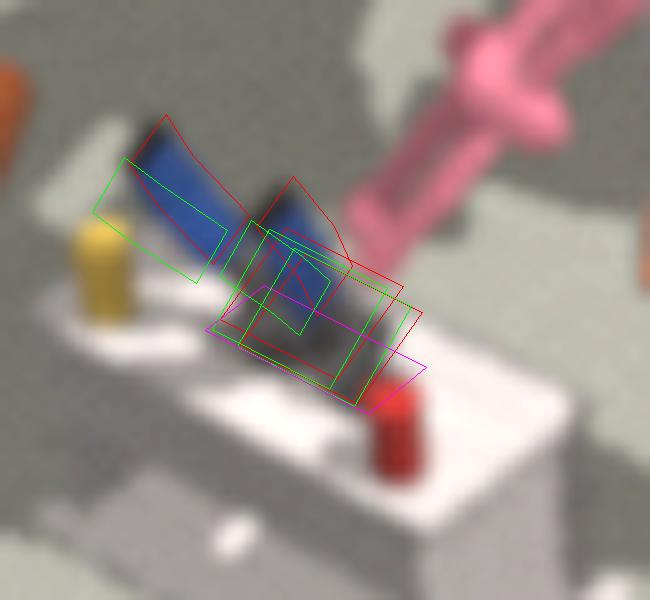

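```bash
python3 -m creep '[[0.85,-6,0,-2.7,0],[0.85,-12,0,-5.5,0],[0.85,-18,0,-8.3,0],[0.85,-23,2,-10.5,0],[0.85,-24.6,6,-11.3,0],[0.85,-24.6,8.5,-11.3,0],[0.85,-24.6,8.5,-11.3,0]]' 6; python3 go.py 550.7 -279.1 131 80.3; python3 vfit.py '(145,105,205,195)' 8 pics/h1.png
```

```text
t: 39.55
tcp_pos: [550.4, -283.5, 205.0]
eef_rot: [[0.172, -0.005, -0.985], [0.985, 0.004, 0.172], [0.003, -1.0, 0.006]]
force: [0.2, -0.0, 0.8]
width: 74.2
t 39.55 tcp [ 550.4 -283.5  205. ] ang 80.1 w 74.2 F [ 0.2 -0.   0.8] q [-0.66  0.54  1.46 -0.    1.15 -2.05]
shift cm [ 0.42  7.4  -0.  ] turn -0.003
```

View pics/h1.png

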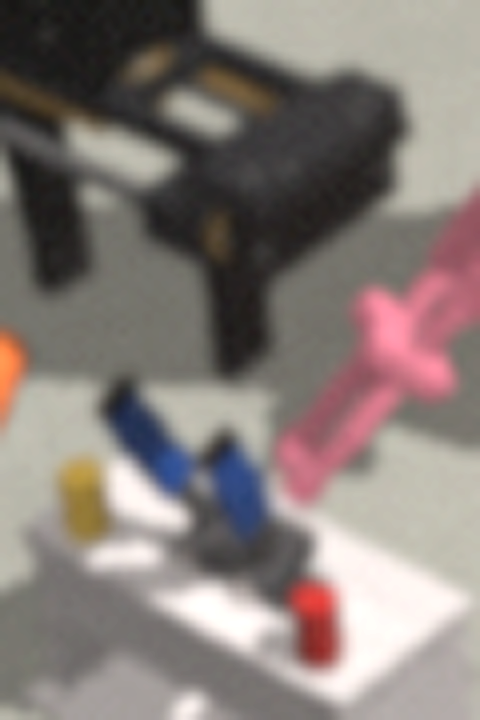

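```bash
python3 - <<'E'
from rfit import *
p,st=pickle.load(open('v.pkl','rb'));T,R=st['tcp_pos'],st['eef_rot']
q=lambda X:((proj(p,X)[0]-[144.5,104.5])*8).round(0)
print('finger tips pred',q(T+R@[44.6,0,0]),q(T+R@[-44.6,0,0]),'mid',q(T))
Rk=Rz(-.17);c=np.array([527.6,-272.1,0.])
for X in((24,-3,147),(31,-1,172),(24,2,147),(18,-3,147)): print(X,q(c+Rk@np.array(X,float)))
E
```

```text
finger tips pred [255. 370.] [ 65. 279.] mid [159. 324.]
(24, -3, 147) [185. 458.]
(31, -1, 172) [169. 415.]
(24, 2, 147) [196. 464.]
(18, -3, 147) [197. 450.]
```

```bash
python3 -m creep '[[0.85,0.4,2.5,0,0],[0.85,0.8,5,0,0],[0.85,0.8,7.3,0,0],[0.85,0.8,7.3,0,0],[0.7,0.8,7.3,0,0],[0.6,0.8,7.3,0,0],[0.58,0.8,7.3,0,0],[0.58,0.8,7.3,0,0]]' 8; python3 go.py; python3 vfit.py '(145,105,205,195)' 8 pics/h2.png
```

```text
t: 40.7
tcp_pos: [555.3, -276.3, 136.6]
eef_rot: [[0.169, 0.004, -0.986], [0.986, -0.003, 0.169], [-0.003, -1.0, -0.004]]
force: [0.7, -1.9, 5.3]
width: 54.7
t 40.7 tcp [ 555.3 -276.3  136.6] ang 80.26 w 54.7 F [ 0.7 -1.9  5.3] q [-0.64  0.62  1.53 -0.    0.99 -2.04]
```

View pics/h2.png

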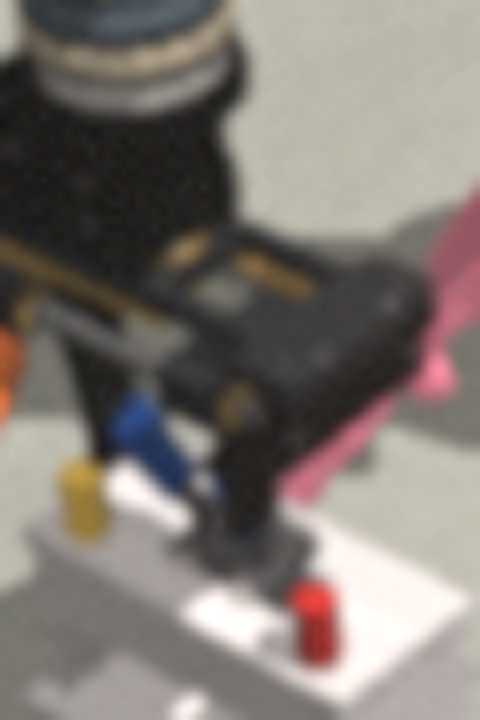

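```bash
python3 -m creep '[[0.58,0,-0.1,0.5,0],[0.58,0,-0.25,1,0],[0.58,0,-0.35,1.5,0],[0.58,0,-0.45,2,0],[0.58,0,-0.5,2.5,0],[0.58,0,-0.5,2.8,0],[0.58,0,-0.5,2.8,0]]' 8; python3 go.py; python3 vfit.py '(145,105,205,195)' 8 pics/h3.png
```

```text
t: 41.72
tcp_pos: [529.7, -273.0, 143.2]
eef_rot: [[0.169, 0.009, -0.985], [0.986, -0.007, 0.169], [-0.005, -1.0, -0.01]]
force: [3.4, -3.1, 10.9]
width: 54.7
t 41.73 tcp [ 529.7 -273.   143.2] ang 80.24 w 54.7 F [ 3.4 -3.1 10.9] q [-0.66  0.58  1.59 -0.    0.96 -2.06]
```

View pics/h3.png

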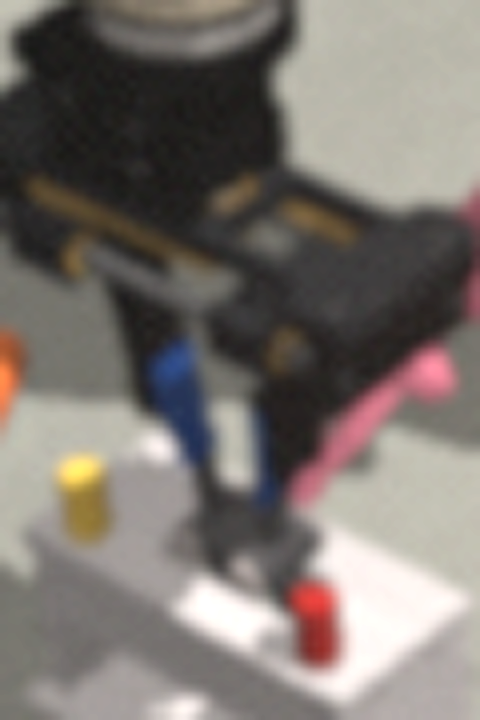

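```bash
python3 -m creep '[[0.62,0,0,0,0],[0.65,0,0,0,0],[0.7,0,0,0,0],[0.8,0,0,0,0],[0.8,0,0,0,0]]' 8; python3 go.py; python3 vfit.py '(145,105,205,195)' 8 pics/h4.png
```

```text
t: 42.5
tcp_pos: [525.8, -269.4, 139.3]
eef_rot: [[0.169, -0.002, -0.986], [0.986, 0.002, 0.169], [0.001, -1.0, 0.002]]
force: [-0.1, -1.0, -0.5]
width: 68.1
t 42.5 tcp [ 525.8 -269.4  139.3] ang 80.28 w 68.1 F [-0.1 -1.  -0.5] q [-0.66  0.59  1.6   0.    0.96 -2.06]
```

View pics/h4.png

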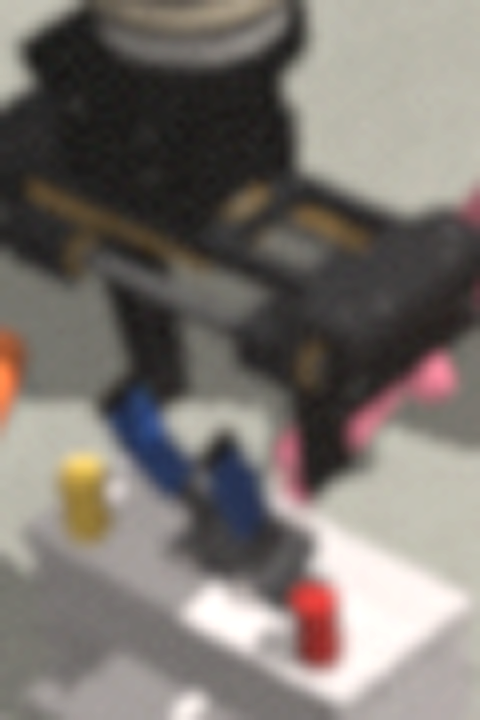

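The pliers lean again. The block overlaps the slot by only 4 mm on each side, so it sits too far to −x and its +x edge drops into the slot. I'll regrip, lift, shift to +x and lower again.

```bash
python3 -m creep '[[0.8,-0.2,0.1,-1.5,0],[0.8,-0.2,0.1,-2.7,0],[0.8,-0.2,0.1,-2.7,0],[0.68,-0.2,0.1,-2.7,0],[0.58,-0.2,0.1,-2.7,0],[0.58,-0.2,0.1,-2.7,0],[0.58,-0.2,-0.2,-2,0],[0.58,-0.2,-0.4,-1.3,0],[0.58,-0.2,-0.6,-0.6,0],[0.58,-0.2,-0.7,-0.2,0],[0.58,-0.2,-0.7,0,0],[0.58,-0.2,-1.6,0,0],[0.58,-0.2,-2.3,0,0],[0.58,-0.2,-2.3,0,0]]' 9; python3 go.py; python3 vfit.py '(145,105,205,195)' 8 pics/i1.png
```

```text
t: 44.4
tcp_pos: [526.0, -272.1, 163.7]
eef_rot: [[0.169, 0.0, -0.986], [0.986, -0.0, 0.169], [-0.0, -1.0, -0.0]]
force: [0.1, -0.3, -1.3]
width: 50.8
t 44.4 tcp [ 526.  -272.1  163.7] ang 80.29 w 50.8 F [ 0.1 -0.3 -1.3] q [-0.67  0.56  1.57 -0.    1.01 -2.07]
```

View pics/i1.png

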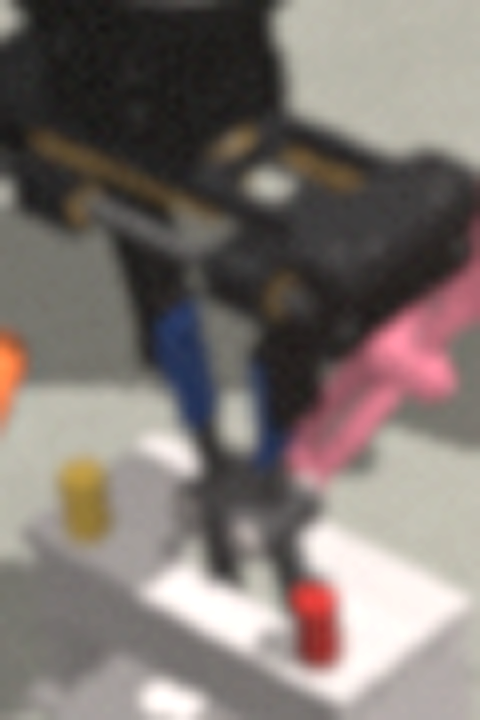

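```bash
python3 vov.py '(150,130,205,195)' 10 pics/i2.png 0,53,0,.03 4,53,0,.03 -4,53,0,.03
```

```text
0,53,0,.03 [ 526.  -272.1  118.7] pin end z 36.7 tip [ 526.  -272.1   43.7]
4,53,0,.03 [ 529.7 -272.7  118.8] pin end z 37.0 tip [ 534.8 -273.6   44. ]
-4,53,0,.03 [ 522.4 -271.5  118.8] pin end z 37.0 tip [ 517.2 -270.6   44. ]
```

View pics/i2.png

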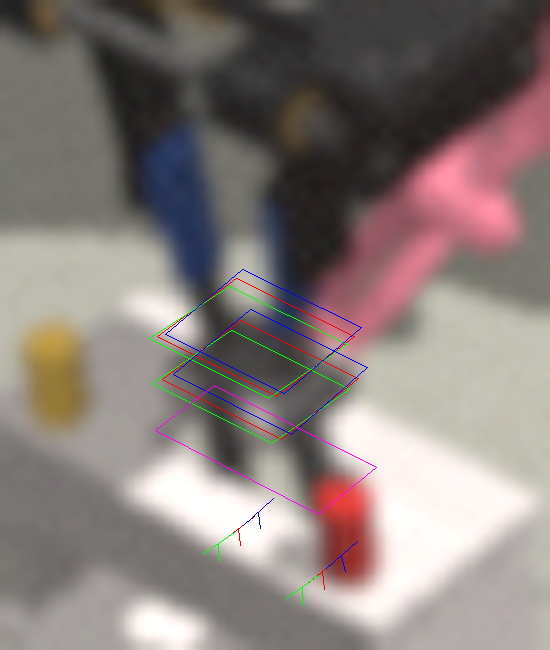

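```bash
python3 -m creep '[[0.58,0,0,-0.25,0],[0.58,0,0.3,-0.45,0],[0.58,0,0.9,-0.45,0],[0.58,0,1.4,-0.45,0],[0.58,0,1.8,-0.45,0],[0.58,0,2.1,-0.45,0],[0.58,0,2.1,-0.45,0]]' 9; python3 go.py; python3 vfit.py '(145,105,205,195)' 8 pics/i3.png
```

```text
t: 45.42
tcp_pos: [531.8, -273.3, 145.1]
eef_rot: [[0.169, 0.004, -0.986], [0.986, -0.002, 0.169], [-0.001, -1.0, -0.004]]
force: [-1.5, 2.6, 14.8]
width: 54.1
t 45.42 tcp [ 531.8 -273.3  145.1] ang 80.27 w 54.1 F [-1.5  2.6 14.8] q [-0.66  0.59  1.58  0.    0.97 -2.06]
```

View pics/i3.png

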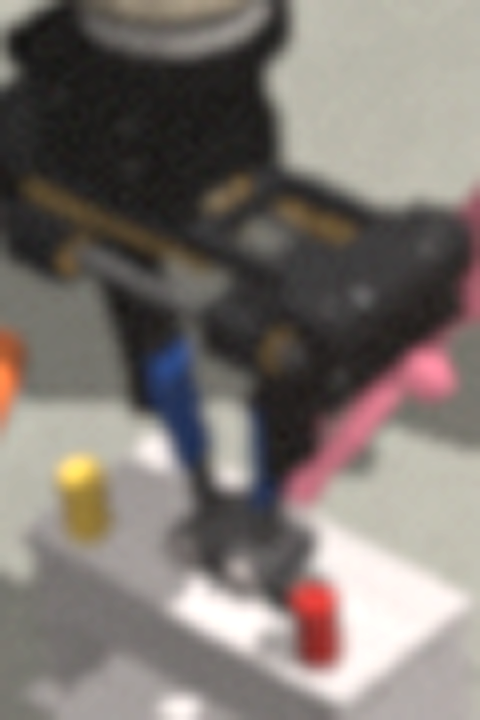

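```bash
python3 -m creep '[[0.58,0,-0.2,0,0],[0.63,0,-0.2,0,0],[0.66,0,-0.2,0,0],[0.72,0,-0.2,0,0],[0.8,0,-0.2,0,0],[0.8,0,-0.2,0,0]]' 9; python3 go.py; python3 vfit.py '(145,105,205,195)' 8 pics/i4.png
```

```text
t: 46.32
tcp_pos: [530.3, -272.7, 143.7]
eef_rot: [[0.169, -0.001, -0.986], [0.986, 0.0, 0.169], [0.0, -1.0, 0.001]]
force: [-0.7, 0.4, -0.1]
width: 68.4
t 46.33 tcp [ 530.3 -272.7  143.7] ang 80.27 w 68.4 F [-0.7  0.4 -0.1] q [-0.66  0.59  1.58 -0.    0.98 -2.06]
```

View pics/i4.png

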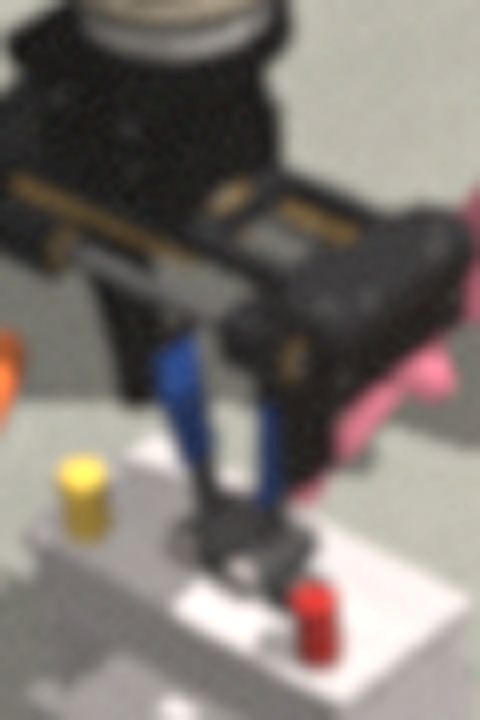

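The pliers now stand upright without being held. I'll lift straight out and check.

```bash
python3 -m creep '[[0.9,0,0,0,0],[0.95,0,-1,0,0],[0.95,0,-4,0,0],[0.95,0,-8,0,0],[0.95,0,-12,0,0],[0.95,3,-13,2,0],[0.95,9,-13,4,0],[0.95,15,-13,6,0],[0.95,21,-13,8,0],[0.95,26,-13,9,0],[0.95,26,-13,9,0]]' 9; python3 - <<'E'
from rfit import *
out={}
for n in('scene','top'):
    L=[capture(n) for _ in range(3)];p=dict(L[0]);p['image']=np.mean([l['image'].astype(float) for l in L],0).astype(np.uint8);out[n]=p
pickle.dump(out,open('j.pkl','wb'));print(telemetry.read_state()['t'],telemetry.read_state()['tcp_pos'])
draw(out['top'],(225,130,265,165),10,[],'pics/j_ht.png');draw(out['scene'],(222,195,282,235),12,[],'pics/j_hs.png')
E
python3 gov.py j.pkl 0,0,93,0
cd pics; python3 -c "
import cv2,numpy as np
def m(a,b,o):
    a,b=cv2.imread(a),cv2.imread(b);h=max(a.shape[0],b.shape[0]);p=lambda i:cv2.copyMakeBorder(i,0,h-i.shape[0],0,0,0)
    r=np.hstack([p(a),p(b)]);k=800/r.shape[1];cv2.imwrite(o,cv2.resize(r,None,fx=k,fy=k))
m('go_t.png','go_s.png','jm1.png');m('j_ht.png','j_hs.png','jm2.png')"
```

```text
t: 47.85
tcp_pos: [484.8, 2.0, 274.9]
eef_rot: [[0.163, 0.001, -0.987], [0.987, 0.001, 0.163], [0.001, -1.0, -0.0]]
force: [0.5, 0.4, 0.2]
width: 82.6
48.15 [486.06588945  -2.72100394 274.13289555]
```

View pics/jm1.png

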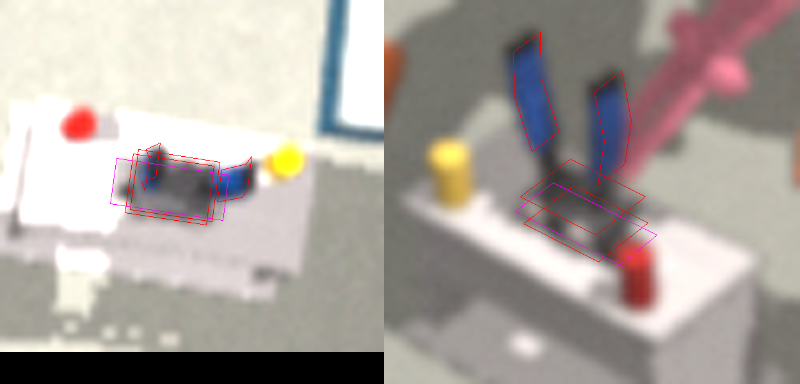

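View pics/jm2.png

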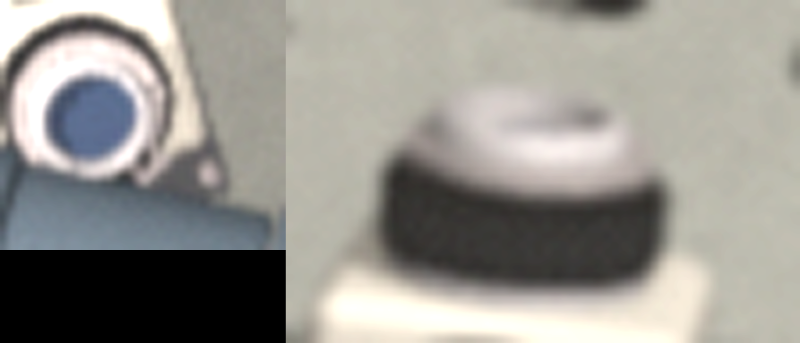

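```bash
python3 - <<'E'
from rfit import *
out=pickle.load(open('f1.pkl','rb'))
import rfit
polys,eye=openring(.02)
for nm,g,roi,k,o in(('top',(642,26.2,155.),(222,130,254,166),14,'kt'),('scene',(646.5,26,155.),(228,200,272,232),14,'ks')):
    g=np.array(g);R=Rz(.28)@Ry(-np.pi/6)
    P=[((0,0,255),g+np.c_[q,np.full(len(q),z)]@R.T) for z in(0,5.) for q in polys]
    draw(out[nm],roi,k,P,f'pics/{o}.png')
    draw(out[nm],roi,k,[],f'pics/{o}n.png')
import cv2
def m(a,b,o):
    a,b=cv2.imread(a),cv2.imread(b);h=max(a.shape[0],b.shape[0]);p=lambda i:cv2.copyMakeBorder(i,0,h-i.shape[0],0,0,0)
    r=np.hstack([p(a),p(b)]);k=800/r.shape[1];cv2.imwrite(o,cv2.resize(r,None,fx=k,fy=k))
m('pics/kt.png','pics/ktn.png','pics/km1.png');m('pics/ks.png','pics/ksn.png','pics/km2.png')
E
```

```text
(no output)
```

View pics/km1.png

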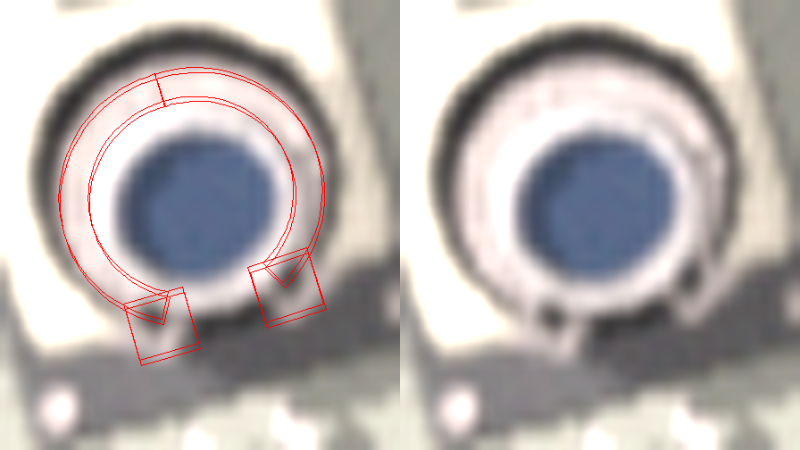

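View pics/km2.png

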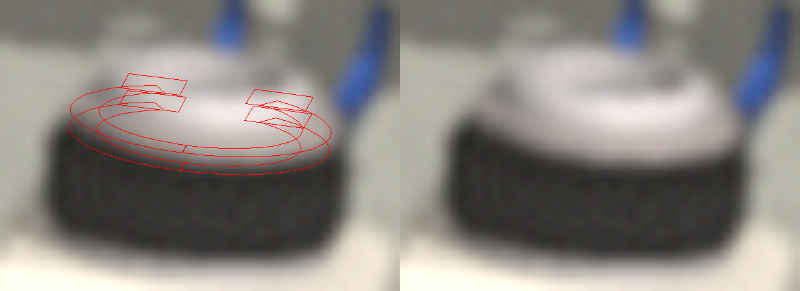

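```bash
python3 - <<'E'
from rfit import *
out=pickle.load(open('f1.pkl','rb'))
R=Rz(.28)@Ry(-np.pi/6)
ims=[]
for op in(.02,.06,.14):
    polys,eye=openring(op)
    # keep ring centred on tube: shift so back sits at same gap
    g=np.array((643.5,26.6,155.)); 
    P=[((0,0,255),g+np.c_[q,np.full(len(q),5.)]@R.T) for q in polys]
    for s in(1,-1):
        hc=np.array([-33,16.8*s]);ca,sa=np.cos(-s*op),np.sin(-s*op);h=(hc-[31.7,0])@np.array([[ca,-sa],[sa,ca]]).T+[31.7,0]
        P.append(((0,255,0),g+np.array([[h[0]+a,h[1]+b,5.] for a,b in((5,5),(5,-5),(-5,-5),(-5,5))])@R.T))
    draw(out['top'],(222,140,252,166),12,P,'pics/x.png');ims.append(cv2.imread('pics/x.png'))
draw(out['top'],(222,140,252,166),12,[],'pics/x.png');ims.append(cv2.imread('pics/x.png'))
cv2.imwrite('pics/l1.png',np.vstack([np.hstack(ims[:2]),np.hstack(ims[2:])]))
E
```

```text
(no output)
```

View pics/l1.png

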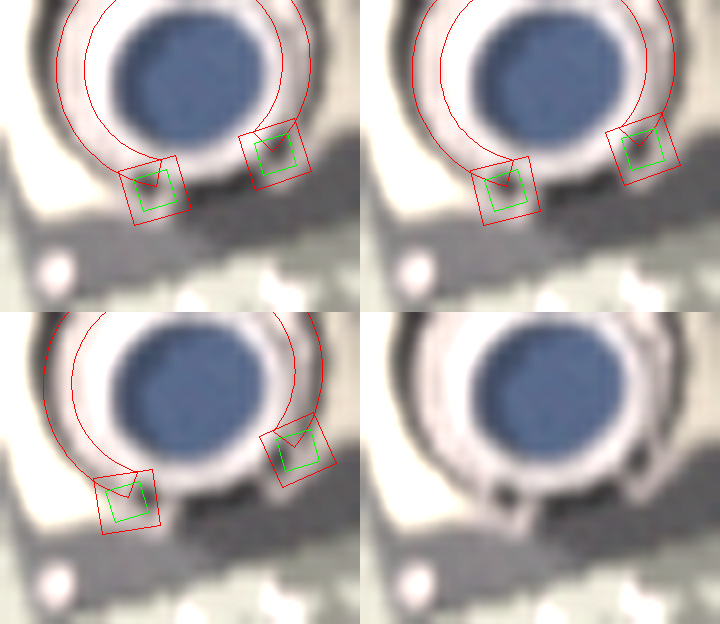

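```bash
python3 - <<'E'
from rfit import *
a=pickle.load(open('avg0.pkl','rb'));b=pickle.load(open('f1.pkl','rb'));j=pickle.load(open('j.pkl','rb'))
def dark(p,r):
    u0,v0,u1,v1=r;m=p['image'][v0:v1,u0:u1].max(-1)<60;ys,xs=np.nonzero(m);return (xs.mean()+u0).round(2),(ys.mean()+v0).round(2),m.sum()
for r in((216,203,236,225),(252,203,272,225)): print('eyepiece',dark(a['top'],r),dark(b['top'],r))
def blue(p,r):
    u0,v0,u1,v1=r;I=p['image'][v0:v1,u0:u1].astype(int);m=(I[...,2]-I[...,0]>35);ys,xs=np.nonzero(m);return (xs.mean()+u0).round(2),(ys.mean()+v0).round(2),m.sum()
for r in((163,143,176,170),(172,150,184,175)): print('handle scene',blue(a['scene'],r),blue(j['scene'],r))
for r in((314,168,323,184),(323,168,336,184)): print('handle top',blue(a['top'],r),blue(j['top'],r))
s=telemetry.read_state();print(s['t'],s['force'].round(1),s['tcp_pos'].round(0))
E
```

```text
eyepiece (np.float64(225.27), np.float64(214.36), np.int64(85)) (np.float64(225.4), np.float64(214.36), np.int64(81))
eyepiece (np.float64(260.27), np.float64(213.71), np.int64(83)) (np.float64(260.0), np.float64(213.69), np.int64(86))
handle scene (np.float64(167.76), np.float64(155.38), np.int64(50)) (np.float64(167.75), np.float64(154.89), np.int64(57))
handle scene (np.float64(179.04), np.float64(159.91), np.int64(23)) (np.float64(179.32), np.float64(159.65), np.int64(37))
handle top (np.float64(317.2), np.float64(175.8), np.int64(5)) (np.float64(317.33), np.float64(177.67), np.int64(3))
handle top (np.float64(329.86), np.float64(177.73), np.int64(22)) (np.float64(330.11), np.float64(177.79), np.int64(19))
48.15 [-0.4 -0.1  0.7] [486.  -3. 274.]
```

The pliers are back within about half a pixel of where they started, the eyepieces haven't moved, and the gripper is touching nothing. I'm handing in now.

```bash
python3 -c "
from workcell import manip
print(manip.sign_off())"
```

```text
the job is handed in; nothing more can be done
None
```

The ring is on the inclined tube, down against the black collar, and the pliers stand upright in the rack's slot. I handed the job in at about 48 s of the 69 s allowed; no verdict was reported.

**What I did:** I took the blue pliers from the rack and spread the ring by its eyes on the mat. I then tilted the pliers about 30° in the grip by pushing them against the rack's far edge. With the pliers along the tube's axis, I slid the ring down until it pressed on the collar with about 12 N, and let it close.

**What went wrong:**
- The pliers slipped out of the light grip as I pulled away from the ring and fell on the table. I picked them up by the handles.
- The first two placings in the slot tipped over after release. Regripped and shifted about 4 mm, they stayed upright on their own.

**Last checks:**
- **Ring:** It looks down on the collar and square to it in both views. I read the arm opening from the top view as about 0.02 to 0.05 rad. That is close to the 0.01 to 0.03 expected in the groove and well below 0.14 for riding on the tube. The eyes looked about 4 mm further apart than the groove model predicts, which I put down to blur and shadow. The ring was not lit well enough to check the groove fit all round.
- **Pliers:** In the scene view the handles are within about half a pixel of where they started. One handle gave a poor match in the top view, with only a few pixels to compare.
- **Bystanders:** Both eyepieces are unmoved within about 0.3 px. I did not measure the other bystanders again.
- **Cameras:** The two views differed by about 5 mm in x at the height of the tube and the rack. I mostly trusted the top view, and the ring went on with no contact until the collar.

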